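Clear the box lid, scrub out the storage box, tidy up

ROBOT

A 6-joint arm with a two-finger parallel gripper is mounted at the origin on the work surface. World frame = base frame: x ahead of the robot, y to its left, z up, the work surface at z = 0. Lengths are in m, angles in rad, forces in N, time in s.
With the tool pointing down it reaches from about 0.35 to 0.925 m from the base axis. Payload 6.4 kg.
Tool frame: the origin (TCP) lies at the very end of the fingers, on their centre line; the grasp point (between the pads) lies 19 mm behind it (robot.grip_depth is the distance from the TCP to the grasp point, in m); z points along the fingers, y is the line along which they close (so a half turn about z gives the same grasp; the last joint's range is limited). The gripper opens to 85 mm and grips with 20 to 120 N. Pads are 22 mm wide; open, the fingers measure 114 mm over their backs; the gripper's body (76 mm by 85 mm) begins 54 mm behind the grasp point. The pads swing forward as they close: fully open they stand 13 mm farther back than shut.
Start: joints at [0.935, 0.245, 1.558, -0, 1.339, -0.174], TCP at [0.29, 0.582, 0.208] pointing down, gripper open.
Joint ranges: [-3.13, 3.13], [-1.02, 2.26], [0.13, 2.54], [-0.95, 4.09], [0.21, 2.88], [-2.74, 2.74]. Speed limits (rad/s): [2.57, 2.57, 3.14, 3.14, 3.14, 3.14].

INTERFACE

Orientations are given as [roll, pitch, yaw] about the fixed x, y, z axes, in that order (R = Rz(yaw) Ry(pitch) Rx(roll)).
In Python, from workcell import telemetry, viewer, robot gives the robot as it stands.
- The arm moves only by the tool jog_arm, never from a script. Its argument "series" is a list of rows, each an object with "offset": the shift along the tool's x, y, z in units of 50 cm (1.0 is 50 cm), a list of three; "twist": the turn, a rotation vector about the tool's x, y, z in units of 90 degrees (1.0 is 90 degrees), a list of three. A call has 1 to 12 rows; each row is the pose to reach, as a shift and turn from the pose commanded when the call began, along the tool's axes at that moment; what a row does not reach only later rows make up. A row lasts 1/8 s, in which the tool goes at most 62.5 mm and 10.7 degrees, less where a joint would pass 70% of its speed; a pose out of reach is approached as far as the arm can. A call with a number of a shift or a turn outside -1 to 1 is refused whole. A call with a gripper value outside its range is refused whole. "fingers" is the gripper's target within -1 to 1 (shut at 1, half-way at 0, fully open at -1), set as the call begins (left out, the last holds). The fingers move at their own pace and stop on an object; "squeeze" is the grip in N (left out, the last holds). Time passes only in rows, so rows that repeat a pose let the fingers close. It gives the time, the measured TCP pose, the force, the opening and the grip force at its end, in the units of the state.
- telemetry.get_obs(): the state, without advancing time (a new reading comes with each control period).
- viewer.camera(name): name is "scene" or "top" or "wrist"; returns a dict with "pixels" (420x560x3 uint8, red, green, blue), "depth" (420x560 float32, m along the optical axis (not along the pixel's ray), 0 where there is no reading), "intrinsics" (3x3 intrinsics, pixels), "R" (3x3) and "t" (3): a world point X has camera coordinates R X + t; the wrist camera has in their place "T_tool_cam" (4x4, takes a point from camera to tool coordinates, whose origin is the TCP and whose axes are the flange's). Camera axes: x right, y down, z forward; pixel columns grow to the right and rows downward; lengths in m; the calibration is good to about 2 mm. A picture is of the moment at which its call begins: read the wrist's pose just before it.
- robot.finish_job(): hands the job in; it is judged then, once.
Trained networks look in a picture, given as the dict that the camera call returned (one of the last four; its "shot" number tells which), for a name from the list of things; names that differ only in an ending like _2 or _b are one class to them, and where a whole thing is asked for, a point or a joint stands for the part that bears it (a point fixed in the world has none). Each returns a list of dicts, best first, with "confidence" (0 to 1); they miss things now and then, are a little off and sometimes report something else, mostly with a low value. They report only what shows in the picture. A call takes as long as a camera call. They do not tell look-alikes from the thing itself.
- viewer.outline_of(picture, label): "region" (420x560 bool, what is visible of it) and "position" ([column, row] in pixels, amid what is visible of it).
- viewer.tip_of(picture, label): "position" ([column, row] in pixels: a listed point, or the origin of a listed thing).
The state is a dict: "t": time; "joint_pos": joint angles; "qvel": joint speeds; "effort": joint torques, N m; "ee_pos": TCP position; "ee_rot": TCP orientation; "ft_force": force on the tool from outside, world axes, zero at the start; "moment": the same for the moment, N m; "finger_gap": finger opening in m; "gripper_force": force on a finger pad.
Only numpy, scipy, OpenCV 4.12 (cv2) and the standard library are available. Lean on these libraries where they do the work, as an engineer would, in place of code of your own. Each camera call takes 0.05 s, during which the arm holds its last target. There are 200 camera calls.

TASK

The white storage box needs scrubbing out: first move whichever of the toiletries (cologne, lotion, spray can) stand beside it in the sliding lid's way to stand upright on the cork board, set the pin dish from the lid down upright on any clear spot of the table or board, all of this gently, and then slide the lid fully open. Take the long brush from its holder and scrub inside the box with three strokes, each time pushed right down to the box floor and, between strokes, drawn up until its lower end is near the rim. Finally stand the brush back in its holder, slide the lid fully shut and put the pin dish back on the lid, on the half it came from; the cleared toiletries stay on the cork board, and leave the other things on the table where they are.

Things in the scene. Friction and masses are not known exactly. Their poses are not given: they have to be found in the camera images.
- box: Fixed white plastic storage box, 130 (x) x 240 (y) x 94 mm high, walls and floor 5 mm, open top covered by the lid. Origin at the centre of its underside; its y axis points the way the lid slides open.
- lid (a joint): Sliding lid of the box: 0 = shut, 0.15 m = fully open (stop). It slides along the box's +y and runs out over the table there, its underside 94 mm above the table, so tall things standing there block it. A friction of about 1.2 N (plus damping 2 N s/m) holds it where it is left. Plate 130 x 240 x 6 mm, top 100 mm above the table. Fully open, the box is uncovered from its -y end wall to y = +30 mm in the box's frame. May start up to 6 mm ajar.
- lid_grip (a point): Point in the grip of the lid, an upright fin 50 mm along the box's x, 12 mm thick along the box's y, rising 32 mm above the lid's top (to 132 mm above the table). The point is on the fin's centre, 10 mm below its top, and moves with the lid; with the lid shut it is at y = -70 mm in the box's frame. Axes as the box's.
- board: Flat cork board lying fixed on the table, 260 (x) x 220 (y) x 6 mm. Origin at the centre of its underside. The cleared things must stand on it.
- holder: Fixed round white ceramic brush holder, outer diameter 72 mm, 70 mm high, inner diameter 62 mm, floor 5 mm thick. Origin at the centre of its underside.
- brush: Long brush standing in the holder, bristle head down. Total length 200 mm: round head 42 mm in diameter and 85 mm long, then a round wooden handle 16 mm in diameter up to 200 mm. Origin at the centre of the head's lower end face (flat), z along the handle. The flat end lets it stand upright by itself; about 0.12 kg.
- cologne: Square amber glass cologne bottle, 46 x 46 x 86 mm, with a short neck and a round black cap 28 mm in diameter from 98 to 134 mm height. Origin at the centre of its underside, z up; 0.15 to 0.31 kg. May be absent.
- lotion: Round white plastic lotion bottle, 52 mm in diameter to 84 mm height, conical shoulder, round cap 28 mm in diameter from 98 to 134 mm. Origin at the centre of its underside, z up; 0.14 to 0.28 kg. May be absent.
- can: Plain cylindrical aluminium spray can, 44 mm in diameter to 118 mm height, with a white top 40 mm in diameter to 132 mm. Origin at the centre of its underside, z up; 0.16 kg. May be absent.
- dish: Small round white ceramic pin dish, a straight-sided cup 58 mm in diameter at the rim and 34 mm high, wall 4 mm, standing at the start on the +y half of the lid. Origin at the centre of its underside, z up; 0.09 kg.
- comb: Dark wooden wide comb, 170 x 24 x 8 mm, lying at the far side. A bystander: leave it alone. Origin at the centre of its underside.
- mirror: Hand mirror lying flat, disc 110 mm across with a 130 mm handle, 12 mm thick; origin under the disc's centre. A bystander: leave it alone. Origin at the centre of its underside.
- cream: Low round cream jar, 60 mm across, 45 mm high, behind the box. A bystander: leave it alone. Origin at the centre of its underside.
- soap: Bar of soap, 75 x 50 x 24 mm, on the robot's side of the box. A bystander: leave it alone. Origin at the centre of its underside.
- tin: Flat round aluminium tin, 68 mm across, 24 mm high. A bystander: leave it alone. Origin at the centre of its underside.
- nailblock: Grey nail buffing block, 90 x 25 x 25 mm. A bystander: leave it alone. Origin at the centre of its underside.
Not all that is in view belongs to the job. What is shaped like the lotion but pink or purple is not meant. What is shaped like the can but purple is not meant.

How it is judged:
By the outcome, as a careful person would: the job done as asked, in the order asked, and still so for the second after the job is handed in, with the robot touching nothing.
Of cologne, lotion, can only 1 to 3 are there at a start; the rules pass over those that are not, and their reading is None.
At some moment in a run one of dish may be knocked a few centimetres aside while the robot is not near it.
It also fails if it takes over 210 s, if anything falls off the work surface, if the arm or the gripper's body presses on something with over 40 N, if the wrist force passes 120 N, or if a joint passes its speed limit or range.

## Working session

There is one attempt and no reset: what is moved stays moved. The work goes in short steps, Python scripts to look and compute and a tool call to move; the robot and the scene stay as the last step left them, time stands still between calls to the robot, and variables do not carry over. Pictures are saved under pics/ and viewed, at most 14 in all, crops included, and the job is handed in when it is done.

Besides the shell and the picture viewer there is one more tool, called after "Emit:" as name([rows], argument=value, ...), one row to a line, values as JSON. jog_arm: Moves the arm, as the interface text tells. Shifts and turns lie within -1 to 1; 1 stands for 50 cm of shift or 90 degrees of turn. Its arguments: {"type":"object","properties":{"series":{"type":"array"},"fingers":{"type":"number"},"squeeze":{"type":"number"}},"required":["series"]}

```bash
ls; mkdir -p pics
cat > h.py <<'E'
import numpy as np, cv2
from scipy.spatial.transform import Rotation as Ro
from workcell import telemetry, viewer, robot
def save(p,n,crop=None,s=1):
    im=p["pixels"][:,:,::-1]
    if crop: im=im[crop[1]:crop[3],crop[0]:crop[2]]
    cv2.imwrite(f"pics/{n}.png",cv2.resize(im,None,fx=s,fy=s,interpolation=cv2.INTER_CUBIC))
def cloud(p):
    d=p["depth"];K=p["intrinsics"];v,u=np.mgrid[:d.shape[0],:d.shape[1]]
    c=np.stack([(u-K[0,2])/K[0,0]*d,(v-K[1,2])/K[1,1]*d,d],-1)
    if "R" in p: return (c-p["t"])@p["R"]
    o=telemetry.get_obs();T=p["T_tool_cam"];R=Ro.from_euler("xyz",o["ee_rot"]).as_matrix()
    return (c@T[:3,:3].T+T[:3,3])@R.T+o["ee_pos"]
def state():
    o=telemetry.get_obs();print({k:np.round(o[k],3).tolist() for k in("t","ee_pos","ee_rot","ft_force","finger_gap","gripper_force","joint_pos")})
def togo(x,y,z,yaw=None):
    "print tool-frame offset (units of 50cm) from current measured pose; twist about tool z for yaw"
    o=telemetry.get_obs();R=Ro.from_euler("xyz",o["ee_rot"])
    print("offset",np.round(R.inv().apply(np.array([x,y,z])-o["ee_pos"])/0.5,4))
E
python3 - <<'E'
from h import *
state()
for n in("scene","top"):
    p=viewer.camera(n);save(p,n)
    C=cloud(p)
    print(n,p["intrinsics"][0,0],(-p["R"].T@p["t"]).round(3))
    for l in("box","lid_grip","board","holder","brush","cologne","lotion","can","dish","comb","mirror","cream","soap","tin","nailblock"):
        for r in viewer.outline_of(p,l)[:3]:
            m=r["region"]&(p["depth"]>0)
            if r["confidence"]<.2 or m.sum()<5: continue
            q=C[m];print(l,round(r["confidence"],2),np.round(r["position"]),m.sum(),"med",np.median(q,0).round(3),"ztop",np.percentile(q[:,2],98).round(3),"mid",((np.percentile(q,2,axis=0)+np.percentile(q,98,axis=0))/2).round(3))
E
```

```text
pics
{'t': 0.0, 'ee_pos': [0.289, 0.581, 0.207], 'ee_rot': [-3.14, -0.0, 2.68], 'ft_force': [-0.329, -1.161, 0.478], 'finger_gap': 0.085, 'gripper_force': 0.0, 'joint_pos': [0.935, 0.246, 1.559, 0.0, 1.339, -0.174]}
scene 491.88757938195175 [ 1.21  -0.601  0.769]
box 0.89 [240. 259.] 8199 med [ 0.603 -0.18   0.099] ztop 0.121 mid [ 0.562 -0.148  0.064]
lid_grip 0.92 [236. 243.] 3897 med [ 0.572 -0.17   0.101] ztop 0.132 mid [ 0.56  -0.145  0.115]
board 0.65 [382. 186.] 4229 med [0.538 0.329 0.008] ztop 0.011 mid [0.527 0.335 0.008]
board 0.36 [243. 259.] 8461 med [ 0.602 -0.178  0.099] ztop 0.123 mid [ 0.562 -0.147  0.063]
holder 0.8 [136. 276.] 1048 med [ 0.452 -0.363  0.045] ztop 0.072 mid [ 0.429 -0.353  0.038]
brush 0.83 [122. 251.] 769 med [ 0.431 -0.354  0.093] ztop 0.206 mid [ 0.427 -0.353  0.133]
lotion 0.75 [347. 244.] 1097 med [0.69  0.027 0.073] ztop 0.136 mid [0.684 0.034 0.07 ]
lotion 0.73 [322. 212.] 973 med [0.564 0.07  0.07 ] ztop 0.136 mid [0.556 0.082 0.069]
lotion 0.68 [321. 274.] 1357 med [ 0.721 -0.086  0.07 ] ztop 0.136 mid [ 0.677 -0.04   0.068]
can 0.71 [250. 
[... 2358 characters left out ...]
. 191.] 1452 med [ 0.676 -0.398  0.013] ztop 0.018 mid [ 0.634 -0.391  0.012]
cream 0.6 [349. 175.] 414 med [ 0.715 -0.221  0.044] ztop 0.049 mid [ 0.72  -0.223  0.024]
soap 0.79 [323. 301.] 535 med [ 0.352 -0.154  0.024] ztop 0.029 mid [ 0.353 -0.153  0.016]
tin 0.58 [402. 276.] 401 med [ 0.422 -0.345  0.09 ] ztop 0.207 mid [ 0.425 -0.354  0.108]
tin 0.57 [155. 163.] 490 med [0.722 0.341 0.025] ztop 0.03 mid [0.723 0.343 0.017]
tin 0.3 [239. 222.] 373 med [0.543 0.077 0.091] ztop 0.137 mid [0.549 0.08  0.079]
nailblock 0.73 [220. 302.] 379 med [0.346 0.116 0.026] ztop 0.03 mid [0.348 0.116 0.015]
nailblock 0.25 [405. 277.] 373 med [ 0.422 -0.345  0.091] ztop 0.207 mid [ 0.423 -0.349  0.121]
```

View pics/scene.png

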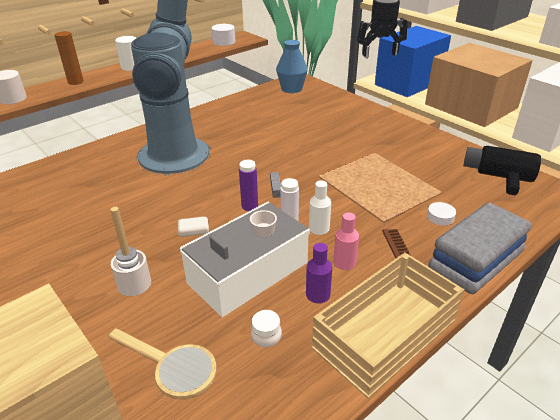

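View pics/top.png

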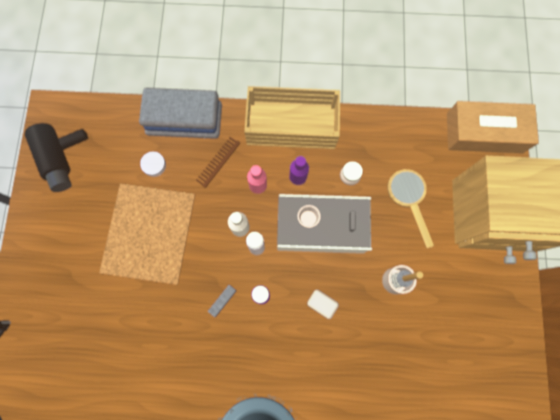

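Top picture: the white lotion bottle is at (238,222) and the aluminium can at (255,242). The look-alikes are pink (257,178), purple bottle (299,170) and purple can (261,294). The dish is at (308,215), the fin at (352,221), the brush at (403,278), and there is no cologne. The white lotion and the silver can stand in the lid's way on the box's +y side. Next I fit the exact poses.

```bash
cat >> h.py <<'E'
def rect(P):
    (c,s,a)=cv2.minAreaRect((P[:,:2]*1000).astype(np.float32));return np.round(np.array(c)/1000,4),np.round(s,1),round(a,1)
def circ(P):
    (c,r)=cv2.minEnclosingCircle((P[:,:2]*1000).astype(np.float32));return np.round(np.array(c)/1000,4),round(r,1)
def near(C,x,y,r,z0,z1):
    P=C.reshape(-1,3);P=P[np.isfinite(P).all(1)]
    return P[(np.hypot(P[:,0]-x,P[:,1]-y)<r)&(P[:,2]>z0)&(P[:,2]<z1)]
E
python3 - <<'E'
from h import *
p=viewer.camera("scene");save(p,"crop",(200,150,400,310),4)
for n in("scene","top"):
    if n=="top": p=viewer.camera(n)
    C=cloud(p);print(n)
    L=near(C,.56,-.145,.17,.096,.106);print("lid",rect(L))
    F=near(C,.56,-.2,.08,.126,.14);print("fin",rect(F),len(F))
    print("fin wide",rect(near(C,.56,-.2,.08,.112,.14)))
    D=near(C,.567,-.102,.045,.126,.14);print("dish",circ(D),len(D))
    B=near(C,.525,.34,.2,.004,.012);print("board",rect(B),len(B))
    for nm,x,y in(("lotion",.552,.08),("can",.496,.031),("pcan",.364,.008),("pink",.685,.03),("purp",.71,-.075)):
        T=near(C,x,y,.04,.129,.14);print(nm,circ(T),len(T),T[:,2].max() if len(T) else 0)
    H=near(C,.43,-.355,.06,.066,.076);print("holder",circ(H),len(H))
    for z in(.1,.12,.14,.16,.18,.2): 
        T=near(C,.43,-.355,.08,z-.008,z+.008);print(z,T.mean(0).round(4) if len(T) else 0,len(T))
E
```

```text
scene
lid (array([ 0.6034, -0.1226]), array([231.5, 285. ]), 0.4)
fin (array([ 0.5636, -0.1712]), array([97.8, 50.8]), 86.1) 171
fin wide (array([ 0.5612, -0.1704]), array([98.6, 51.7]), 89.9)
dish (array([ 0.5654, -0.0989]), 30.8) 247
board (array([0.5224, 0.3461]), array([384.8, 385.1]), 8.2) 4588
lotion (array([0.5532, 0.0803]), 14.3) 83 0.1378552205322867
can (array([0.499 , 0.0306]), 20.8) 140 0.1355293360935574
pcan (array([0.366 , 0.0102]), 21.1) 121 0.13592218064991518
pink (array([0.679 , 0.0384]), 14.7) 109 0.13791366736867314
purp (array([ 0.7085, -0.075 ]), 16.4) 133 0.1377701078509593
holder (array([ 0.425 , -0.3514]), 36.7) 270
0.1 [ 0.4294 -0.3525  0.097 ] 80
0.12 [ 0.4289 -0.3529  0.1202] 44
0.14 [ 0.4288 -0.3531  0.1399] 52
0.16 [ 0.4291 -0.353   0.1603] 58
0.18 [ 0.4286 -0.3531  0.1804] 59
0.2 [ 0.4271 -0.3527  0.2017] 75
top
lid (array([ 0.6009, -0.1251]), array([220.9, 275.3]), 0.8)
fin (array([ 0.5613, -0.1695]), array([97.8, 48.8]), 89.7) 130
fin wide (array([ 0.5611, -0.1695]), array([97.8, 49.4]), 89.7)
dish (array([ 0.5653, -0.1006]), 28.6) 136
board (array([0.5228, 0.3394]), array([391.2, 394.3]), 4.5) 7386
lotion (array([0.5526, 0.0823]), 13.8) 93 0.13903149464222478
can (array([0.499 , 0.0319]), 19.6) 188 0.13762099639877606
pcan (array([0.3665, 0.0104]), 19.5) 198 0.1377466196457631
pink (array([0.6792, 0.039 ]), 14.1) 87 0.13916114493398607
purp (array([ 0.7102, -0.0747]), 13.9) 86 0.13963996793495306
holder (array([ 0.4248, -0.3513]), 36.1) 173
0.1 [ 0.4238 -0.3486  0.0946] 53
0.12 [ 0.4235 -0.3464  0.1201] 15
0.14 [ 0.4235 -0.3457  0.1413] 14
0.16 [ 0.4222 -0.3464  0.1597] 12
0.18 [ 0.4234 -0.346   0.1807] 16
0.2 [ 0.4246 -0.3499  0.2041] 46
```

View pics/crop.png

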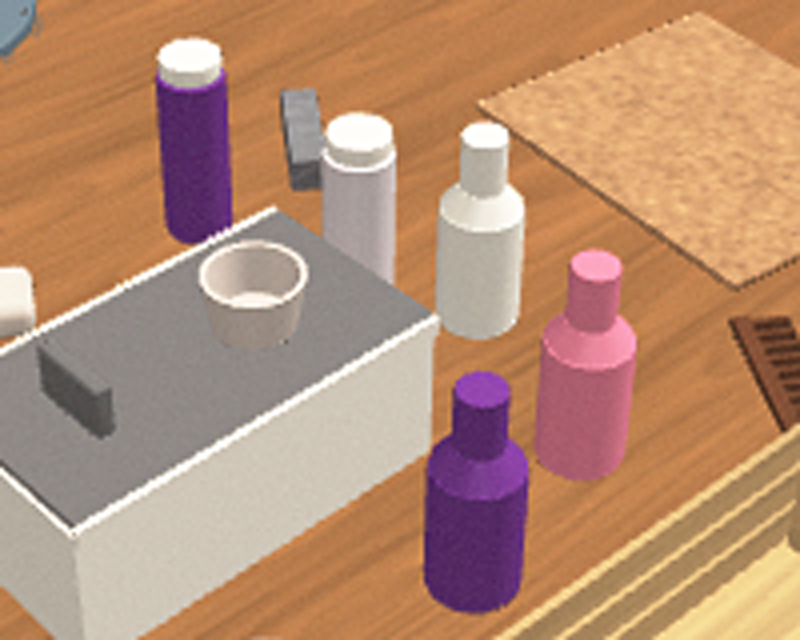

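The crop confirms it: white lotion bottle at crop (480,230) and silver can with white top at (358,200). Pink, purple bottle and purple can are the look-alikes, so I leave them.

Run:
```python
from h import *
for n in("scene","top"):
    p=viewer.camera(n);C=cloud(p);print(n)
    F=near(C,.561,-.215,.04,.112,.14);print("fin",rect(F),len(F))
    m=np.zeros(C.shape[:2],bool)
    L=near(C,.56,-.145,.15,.097,.106);L=L[(abs(L[:,0]-.56)<.085)];L=L[L[:,1]<0]; print("lid",rect(L),circ(L))
    for r in viewer.outline_of(p,"board")[:1]:
        k=cv2.erode(r["region"].astype(np.uint8),np.ones((3,3)))>0
        B=C[k];B=B[(B[:,2]>.002)&(B[:,2]<.014)];print("board",rect(B),np.median(B[:,2]))
```

```text
scene
fin (array([ 0.5624, -0.2132]), array([49.7, 14.2]), 2.4) 219
lid (array([ 0.5586, -0.1434]), array([142.8, 242.6]), 1.1) (array([ 0.5599, -0.1443]), 137.3)
board (array([0.5281, 0.3377]), array([214.7, 256.3]), 84.3) 0.0077240579147815356
top
fin (array([ 0.5611, -0.2123]), array([49.9, 12.6]), 0.7) 123
lid (array([ 0.5607, -0.1434]), array([139.5, 241.2]), 0.9) (array([ 0.5612, -0.1444]), 137.3)
board (array([0.5242, 0.3406]), array([219.6, 257. ]), 84.3) 0.007238603806128684
```

Emit:
jog_arm([
  {"offset": [-0.918,-0.66,-0.106],"twist": [0,0,0.706]},
  {"offset": [-0.918,-0.66,-0.106],"twist": [0,0,0.706]},
  {"offset": [-0.918,-0.66,-0.106],"twist": [0,0,0.706]},
  {"offset": [-0.918,-0.66,-0.106],"twist": [0,0,0.706]},
  {"offset": [-0.918,-0.66,-0.106],"twist": [0,0,0.706]},
  {"offset": [-0.918,-0.66,-0.106],"twist": [0,0,0.706]},
  {"offset": [-0.918,-0.66,-0.106],"twist": [0,0,0.706]},
  {"offset": [-0.918,-0.66,-0.106],"twist": [0,0,0.706]},
  {"offset": [-0.918,-0.66,-0.106],"twist": [0,0,0.706]},
  {"offset": [-0.918,-0.66,-0.106],"twist": [0,0,0.706]},
  {"offset": [-0.918,-0.66,-0.106],"twist": [0,0,0.706]},
  {"offset": [-0.918,-0.66,-0.106],"twist": [0,0,0.706]},
], fingers=-1, squeeze=40)

```text
t: 3.4
ee_pos: [0.5529, 0.0832, 0.2613]
ee_rot: [-3.141, -0.0, 1.573]
ft_force: [-0.5, -0.2, -1.6]
finger_gap: 0.0852
gripper_force: 0.0
```

Emit:
jog_arm([
  {"offset": [-0.004,0,0.1]},
  {"offset": [-0.004,0,0.2]},
  {"offset": [-0.004,0,0.25]},
  {"offset": [-0.004,0,0.29]},
  {"offset": [-0.004,0,0.324]},
  {"offset": [-0.004,0,0.324]},
  {"offset": [-0.004,0,0.324]},
])

```text
invalid input
```

Emit:
jog_arm([
  {"offset": [0,0,0]},
  {"offset": [0,0,0]},
  {"offset": [0,0,0]},
  {"offset": [0,0,0]},
  {"offset": [0,0,0]},
  {"offset": [0,0,0]},
  {"offset": [0,0,0]},
  {"offset": [0,0,0]},
], fingers=1)

```text
invalid input
```

Both "twist" and "offset" seem to be required in every row.

Emit:
jog_arm([
  {"offset": [-0.004,0,0.1],"twist": [0,0,0]},
  {"offset": [-0.004,0,0.2],"twist": [0,0,0]},
  {"offset": [-0.004,0,0.25],"twist": [0,0,0]},
  {"offset": [-0.004,0,0.29],"twist": [0,0,0]},
  {"offset": [-0.004,0,0.324],"twist": [0,0,0]},
  {"offset": [-0.004,0,0.324],"twist": [0,0,0]},
  {"offset": [-0.004,0,0.324],"twist": [0,0,0]},
])

```text
t: 4.28
ee_pos: [0.5541, 0.0803, 0.1004]
ee_rot: [3.14, 0.0, 1.571]
ft_force: [-0.2, 0.6, -0.1]
finger_gap: 0.0852
gripper_force: 0.0
```

Emit:
jog_arm([
  {"offset": [0,0,0],"twist": [0,0,0]},
  {"offset": [0,0,0],"twist": [0,0,0]},
  {"offset": [0,0,0],"twist": [0,0,0]},
  {"offset": [0,0,0],"twist": [0,0,0]},
  {"offset": [0,0,0],"twist": [0,0,0]},
  {"offset": [0,0,0],"twist": [0,0,0]},
  {"offset": [0,0,0],"twist": [0,0,0]},
  {"offset": [0,0,0],"twist": [0,0,0]},
], fingers=1)

```text
t: 5.28
ee_pos: [0.5537, 0.08, 0.1]
ee_rot: [3.141, 0.0, 1.571]
ft_force: [-2.1, -0.1, 4.4]
finger_gap: 0.026
gripper_force: 39.5
```

Emit:
jog_arm([
  {"offset": [0,0,-0.02],"twist": [0,0,0]},
  {"offset": [0,0,-0.06],"twist": [0,0,0]},
  {"offset": [0,0,-0.12],"twist": [0,0,0]},
  {"offset": [0,0,-0.18],"twist": [0,0,0]},
  {"offset": [0,0,-0.22],"twist": [0,0,0]},
  {"offset": [0.05,0.014,-0.22],"twist": [0,0,0]},
  {"offset": [0.12,0.034,-0.22],"twist": [0,0,0]},
  {"offset": [0.19,0.053,-0.22],"twist": [0,0,0]},
  {"offset": [0.26,0.073,-0.22],"twist": [0,0,0]},
  {"offset": [0.33,0.092,-0.22],"twist": [0,0,0]},
  {"offset": [0.38,0.107,-0.22],"twist": [0,0,0]},
  {"offset": [0.4,0.112,-0.22],"twist": [0,0,0]},
])

```text
t: 6.78
ee_pos: [0.6091, 0.2811, 0.2084]
ee_rot: [-3.14, 0.0, 1.572]
ft_force: [-0.2, -0.8, -2.3]
finger_gap: 0.0263
gripper_force: 39.9
```

Emit:
jog_arm([
  {"offset": [0,0,0.02],"twist": [0,0,0]},
  {"offset": [0,0,0.06],"twist": [0,0,0]},
  {"offset": [0,0,0.1],"twist": [0,0,0]},
  {"offset": [0,0,0.14],"twist": [0,0,0]},
  {"offset": [0,0,0.16],"twist": [0,0,0]},
  {"offset": [0,0,0.175],"twist": [0,0,0]},
  {"offset": [0,0,0.185],"twist": [0,0,0]},
  {"offset": [0,0,0.192],"twist": [0,0,0]},
  {"offset": [0,0,0.196],"twist": [0,0,0]},
  {"offset": [0,0,0.199],"twist": [0,0,0]},
  {"offset": [0,0,0.201],"twist": [0,0,0]},
  {"offset": [0,0,0.203],"twist": [0,0,0]},
])

```text
t: 8.28
ee_pos: [0.6096, 0.28, 0.1081]
ee_rot: [3.141, -0.0, 1.571]
ft_force: [0.4, 0.4, -2.4]
finger_gap: 0.0258
gripper_force: 39.8
```

Emit:
jog_arm([
  {"offset": [0,0,0.001],"twist": [0,0,0]},
  {"offset": [0,0,0.002],"twist": [0,0,0]},
  {"offset": [0,0,0.003],"twist": [0,0,0]},
  {"offset": [0,0,0.003],"twist": [0,0,0]},
])

```text
t: 8.78
ee_pos: [0.6095, 0.28, 0.1065]
ee_rot: [-3.142, 0.0, 1.571]
ft_force: [0.6, -0.7, -2.9]
finger_gap: 0.0259
gripper_force: 39.8
```

Emit:
jog_arm([
  {"offset": [0,0,0.001],"twist": [0,0,0]},
  {"offset": [0,0,0.002],"twist": [0,0,0]},
  {"offset": [0,0,0.003],"twist": [0,0,0]},
  {"offset": [0,0,0.003],"twist": [0,0,0]},
])

```text
t: 9.28
ee_pos: [0.6099, 0.2802, 0.106]
ee_rot: [3.141, -0.0, 1.571]
ft_force: [-1.7, -0.5, 5.0]
finger_gap: 0.0257
gripper_force: 40.6
```

Emit:
jog_arm([
  {"offset": [0,0,0],"twist": [0,0,0]},
  {"offset": [0,0,0],"twist": [0,0,0]},
  {"offset": [0,0,0],"twist": [0,0,0]},
  {"offset": [0,0,0],"twist": [0,0,0]},
  {"offset": [0,0,0],"twist": [0,0,0]},
  {"offset": [0,0,-0.05],"twist": [0,0,0]},
  {"offset": [0,0,-0.14],"twist": [0,0,0]},
  {"offset": [0,0,-0.2],"twist": [0,0,0]},
], fingers=-1)

```text
t: 10.28
ee_pos: [0.6102, 0.2802, 0.2075]
ee_rot: [3.139, -0.001, 1.571]
ft_force: [-0.1, -0.1, -0.6]
finger_gap: 0.0856
gripper_force: 0.0
```

Emit:
jog_arm([
  {"offset": [-0.12,-0.053,0],"twist": [0,0,0]},
  {"offset": [-0.24,-0.107,0],"twist": [0,0,0]},
  {"offset": [-0.36,-0.16,0],"twist": [0,0,0]},
  {"offset": [-0.46,-0.205,0],"twist": [0,0,0]},
  {"offset": [-0.498,-0.222,0],"twist": [0,0,0]},
  {"offset": [-0.498,-0.222,0.04],"twist": [0,0,0]},
  {"offset": [-0.498,-0.222,0.1],"twist": [0,0,0]},
  {"offset": [-0.498,-0.222,0.16],"twist": [0,0,0]},
  {"offset": [-0.498,-0.222,0.22],"twist": [0,0,0]},
  {"offset": [-0.498,-0.222,0.25],"twist": [0,0,0]},
  {"offset": [-0.498,-0.222,0.258],"twist": [0,0,0]},
  {"offset": [-0.498,-0.222,0.258],"twist": [0,0,0]},
])

```text
t: 11.78
ee_pos: [0.4992, 0.0309, 0.0768]
ee_rot: [3.14, 0.0, 1.571]
ft_force: [1.2, 0.2, -0.2]
finger_gap: 0.0853
gripper_force: 0.0
```

Emit:
jog_arm([
  {"offset": [0,0,0],"twist": [0,0,0]},
  {"offset": [0,0,0],"twist": [0,0,0]},
  {"offset": [0,0,0],"twist": [0,0,0]},
  {"offset": [0,0,0],"twist": [0,0,0]},
  {"offset": [0,0,0],"twist": [0,0,0]},
  {"offset": [0,0,0],"twist": [0,0,0]},
], fingers=1, squeeze=30)

```text
t: 12.52
ee_pos: [0.499, 0.0309, 0.0769]
ee_rot: [3.141, 0.0, 1.571]
ft_force: [-1.5, -0.2, 6.2]
finger_gap: 0.0431
gripper_force: 30.3
```

Emit:
jog_arm([
  {"offset": [0,0,-0.02],"twist": [0,0,0]},
  {"offset": [0,0,-0.06],"twist": [0,0,0]},
  {"offset": [0,0,-0.12],"twist": [0,0,0]},
  {"offset": [0.03,-0.008,-0.16],"twist": [0,0,0]},
  {"offset": [0.1,-0.024,-0.16],"twist": [0,0,0]},
  {"offset": [0.17,-0.04,-0.16],"twist": [0,0,0]},
  {"offset": [0.24,-0.057,-0.16],"twist": [0,0,0]},
  {"offset": [0.31,-0.073,-0.16],"twist": [0,0,0]},
  {"offset": [0.38,-0.09,-0.16],"twist": [0,0,0]},
  {"offset": [0.45,-0.106,-0.16],"twist": [0,0,0]},
  {"offset": [0.485,-0.115,-0.16],"twist": [0,0,0]},
  {"offset": [0.498,-0.118,-0.15],"twist": [0,0,0]},
])

```text
t: 14.02
ee_pos: [0.4395, 0.2805, 0.1511]
ee_rot: [3.141, 0.0, 1.572]
ft_force: [0.9, -0.3, -0.4]
finger_gap: 0.0426
gripper_force: 31.0
```

Emit:
jog_arm([
  {"offset": [0,0,0.03],"twist": [0,0,0]},
  {"offset": [0,0,0.07],"twist": [0,0,0]},
  {"offset": [0,0,0.1],"twist": [0,0,0]},
  {"offset": [0,0,0.115],"twist": [0,0,0]},
  {"offset": [0,0,0.125],"twist": [0,0,0]},
  {"offset": [0,0,0.131],"twist": [0,0,0]},
  {"offset": [0,0,0.134],"twist": [0,0,0]},
  {"offset": [0,0,0.136],"twist": [0,0,0]},
  {"offset": [0,0,0.137],"twist": [0,0,0]},
  {"offset": [0,0,0.137],"twist": [0,0,0]},
])

```text
t: 15.28
ee_pos: [0.4397, 0.2801, 0.083]
ee_rot: [3.141, -0.0, 1.571]
ft_force: [-0.6, -0.1, 0.8]
finger_gap: 0.0427
gripper_force: 31.2
```

Emit:
jog_arm([
  {"offset": [0,0,0.001],"twist": [0,0,0]},
  {"offset": [0,0,0.002],"twist": [0,0,0]},
  {"offset": [0,0,0.002],"twist": [0,0,0]},
])

```text
t: 15.65
ee_pos: [0.4399, 0.2804, 0.0829]
ee_rot: [3.141, -0.001, 1.571]
ft_force: [-3.8, -0.8, 8.8]
finger_gap: 0.0432
gripper_force: 31.9
```

Emit:
jog_arm([
  {"offset": [0,0,0],"twist": [0,0,0]},
  {"offset": [0,0,0],"twist": [0,0,0]},
  {"offset": [0,0,0],"twist": [0,0,0]},
  {"offset": [0,0,0],"twist": [0,0,0]},
  {"offset": [0,0,-0.05],"twist": [0,0,0]},
  {"offset": [0,0,-0.14],"twist": [0,0,0]},
  {"offset": [0,0,-0.25],"twist": [0,0,0]},
  {"offset": [0,0,-0.25],"twist": [0,0,0]},
], fingers=-1)

```text
t: 16.65
ee_pos: [0.4425, 0.2811, 0.2121]
ee_rot: [3.132, -0.004, 1.571]
ft_force: [-0.4, 0.0, -0.3]
finger_gap: 0.0854
gripper_force: 0.0
```

Run:
```python
from h import *
for n in("scene","top"):
    p=viewer.camera(n);C=cloud(p);print(n)
    if n=="scene": save(p,"s2")
    print([ (np.round(r["position"]),round(r["confidence"],2),np.median(C[r["region"]],0).round(3)) for r in viewer.outline_of(p,"dish")[:2]])
    print("dish",circ(near(C,.565,-.1,.045,.126,.14)))
    for nm,x,y in(("lotion",.61,.28),("can",.44,.28)): T=near(C,x,y,.05,.127,.145);print(nm,circ(T) if len(T) else 0,len(T))
    print("fin",rect(near(C,.561,-.215,.04,.112,.14)))
state()
```

```text
scene
[(array([262., 222.]), 0.91, array([ 0.562, -0.1  ,  0.123]))]
dish (array([ 0.565, -0.101]), 29.5)
lotion (array([0.6077, 0.2814]), 15.5) 110
can (array([0.4406, 0.2802]), 21.4) 142
fin (array([ 0.561 , -0.2127]), array([13.8, 52.3]), 89.7)
top
[(array([309., 215.]), 0.78, array([ 0.57 , -0.102,  0.11 ]))]
dish (array([ 0.5652, -0.1005]), 28.4)
lotion (array([0.6092, 0.2811]), 14.5) 104
can (array([0.4401, 0.2803]), 20.8) 222
fin (array([ 0.561 , -0.2122]), array([48.7, 12.5]), 0.8)
{'t': 16.85, 'ee_pos': [0.438, 0.28, 0.205], 'ee_rot': [-3.139, 0.001, 1.571], 'ft_force': [0.611, 0.632, -1.155], 'finger_gap': 0.086, 'gripper_force': 0.0, 'joint_pos': [0.349, -0.057, 1.889, -0.0, 1.313, 0.349]}
```

View pics/s2.png

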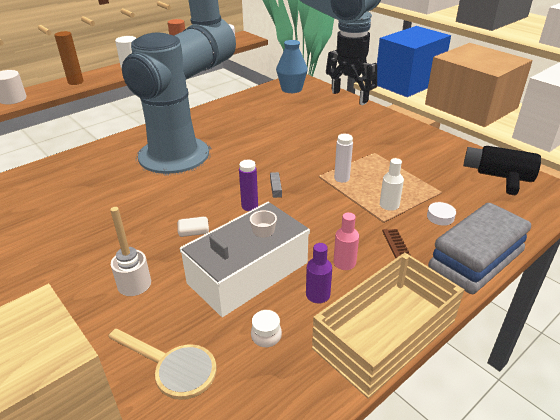

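Picture: the can at (344,158) and the lotion at (392,187) stand upright on the board, and the dish is unmoved at (263,222). Next the dish.

Emit:
jog_arm([
  {"offset": [-0.1,0.033,0],"twist": [0,0,0]},
  {"offset": [-0.22,0.073,0],"twist": [0,0,0]},
  {"offset": [-0.34,0.113,0],"twist": [0,0,0]},
  {"offset": [-0.46,0.153,0],"twist": [0,0,0]},
  {"offset": [-0.58,0.193,0],"twist": [0,0,0]},
  {"offset": [-0.7,0.232,0],"twist": [0,0,0]},
  {"offset": [-0.762,0.252,0],"twist": [0,0,0]},
  {"offset": [-0.762,0.252,0.06],"twist": [0,0,0]},
  {"offset": [-0.762,0.252,0.12],"twist": [0,0,0]},
  {"offset": [-0.762,0.252,0.17],"twist": [0,0,0]},
  {"offset": [-0.762,0.252,0.195],"twist": [0,0,0]},
  {"offset": [-0.762,0.252,0.2],"twist": [0,0,0]},
])

```text
t: 18.35
ee_pos: [0.5646, -0.1007, 0.105]
ee_rot: [-3.139, -0.001, 1.571]
ft_force: [-0.5, -0.2, 0.2]
finger_gap: 0.0855
gripper_force: 0.0
```

Emit:
jog_arm([
  {"offset": [0,0,0],"twist": [0,0,0]},
  {"offset": [0,0,0],"twist": [0,0,0]},
  {"offset": [0,0,0],"twist": [0,0,0]},
  {"offset": [0,0,0],"twist": [0,0,0]},
  {"offset": [0,0,0],"twist": [0,0,0]},
  {"offset": [0,0,0],"twist": [0,0,0]},
], fingers=1, squeeze=25)

```text
t: 19.1
ee_pos: [0.57, -0.1023, 0.1111]
ee_rot: [3.13, 0.003, 1.571]
ft_force: [4.7, -0.1, 7.6]
finger_gap: 0.0002
gripper_force: 3.9
```

Missed: the gap is 0. I look before opening.

Run:
```python
from h import *
state()
p=viewer.camera("scene");save(p,"s3",(180,140,380,290),3);C=cloud(p)
for r in viewer.outline_of(p,"dish")[:2]: print(np.round(r["position"]),round(r["confidence"],2),np.median(C[r["region"]],0).round(3))
```

```text
{'t': 19.1, 'ee_pos': [0.57, -0.102, 0.111], 'ee_rot': [3.13, 0.003, 1.571], 'ft_force': [4.652, -0.132, 7.605], 'finger_gap': 0.0, 'gripper_force': 3.859, 'joint_pos': [-0.374, 0.182, 1.821, 0.001, 1.127, -0.374]}
[253. 223.] 0.96 [ 0.555 -0.11   0.121]
[238. 258.] 0.36 [ 0.603 -0.181  0.099]
```

View pics/s3.png

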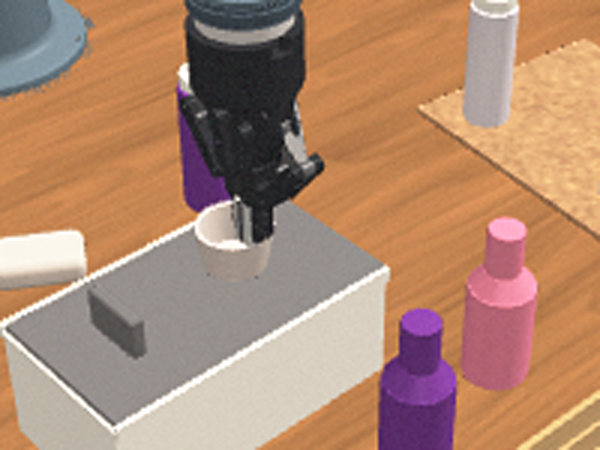

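The dish was knocked aside as I approached, and the fingers closed inside it. I raise them straight up and look again.

Emit:
jog_arm([
  {"offset": [0,0,-0.02],"twist": [0,0,0]},
  {"offset": [0,0,-0.05],"twist": [0,0,0]},
  {"offset": [0,0,-0.1],"twist": [0,0,0]},
  {"offset": [0,0,-0.16],"twist": [0,0,0]},
  {"offset": [0.1,0,-0.2],"twist": [0,0,0]},
  {"offset": [0.2,0,-0.2],"twist": [0,0,0]},
  {"offset": [0.2,0,-0.2],"twist": [0,0,0]},
  {"offset": [0.2,0,-0.2],"twist": [0,0,0]},
], fingers=1)

```text
t: 20.2
ee_pos: [0.5653, -0.0013, 0.2067]
ee_rot: [-3.141, 0.0, 1.571]
ft_force: [-0.6, -0.1, 0.4]
finger_gap: -0.0006
gripper_force: 0.0
```

```bash
cat > dish.py <<'E'
from h import *
import sys
for n in("scene","top"):
    p=viewer.camera(n);C=cloud(p)
    for r in viewer.outline_of(p,"dish")[:2]:
        q=C[r["region"]];m=np.median(q,0);z=np.percentile(q[:,2],97)
        print(n,np.round(r["position"]),round(r["confidence"],2),m.round(3),z.round(3),"rim",circ(near(C,m[0],m[1],.045,z-.008,z+.008)))
    print("fin",[rect(near(C,.561,y,.04,.112,.145)) for y in (-.215,-.065) if len(near(C,.561,y,.04,.125,.145))>20])
state()
E
python3 dish.py
```

```text
scene [257. 218.] 0.82 [ 0.546 -0.101  0.123] 0.136 rim (array([ 0.5471, -0.1009]), 31.0)
fin [(array([ 0.5607, -0.2133]), array([13. , 52.3]), 90.0), (array([ 0.5535, -0.0856]), array([22.6, 52.5]), 71.5)]
top [311. 222.] 0.8 [ 0.552 -0.104  0.11 ] 0.137 rim (array([ 0.5489, -0.1012]), 28.6)
fin [(array([ 0.561 , -0.2121]), array([12.6, 49.6]), 90.0), (array([ 0.5547, -0.0851]), array([21.7, 52.9]), 68.0)]
{'t': 20.4, 'ee_pos': [0.565, -0.002, 0.206], 'ee_rot': [-3.141, 0.0, 1.569], 'ft_force': [-0.426, 0.211, 0.456], 'finger_gap': -0.0, 'gripper_force': 0.0, 'joint_pos': [-0.204, 0.051, 1.779, -0.0, 1.313, -0.202]}
```

Emit:
jog_arm([
  {"offset": [0,0,0],"twist": [0,0,0]},
  {"offset": [-0.05,-0.01,0],"twist": [0,0,0]},
  {"offset": [-0.12,-0.02,0],"twist": [0,0,0]},
  {"offset": [-0.19,-0.034,0],"twist": [0,0,0]},
  {"offset": [-0.2,-0.034,0.05],"twist": [0,0,0]},
  {"offset": [-0.2,-0.034,0.1],"twist": [0,0,0]},
  {"offset": [-0.2,-0.034,0.15],"twist": [0,0,0]},
  {"offset": [-0.2,-0.034,0.185],"twist": [0,0,0]},
  {"offset": [-0.2,-0.034,0.196],"twist": [0,0,0]},
  {"offset": [-0.2,-0.034,0.196],"twist": [0,0,0]},
], fingers=-1)

```text
t: 21.65
ee_pos: [0.5487, -0.1012, 0.1087]
ee_rot: [3.141, 0.0, 1.571]
ft_force: [-1.1, -1.3, 0.4]
finger_gap: 0.0857
gripper_force: 0.0
```

Run:
```python
from h import *
state()
p=viewer.camera("scene");save(p,"s4",(200,150,320,280),4);C=cloud(p)
for r in viewer.outline_of(p,"dish")[:2]: print(np.round(r["position"]),round(r["confidence"],2),np.median(C[r["region"]],0).round(3))
```

```text
{'t': 21.65, 'ee_pos': [0.549, -0.101, 0.109], 'ee_rot': [3.141, 0.0, 1.571], 'ft_force': [-1.058, -1.325, 0.377], 'finger_gap': 0.086, 'gripper_force': 0.0, 'joint_pos': [-0.385, 0.145, 1.868, -0.0, 1.128, -0.385]}
[258. 220.] 0.81 [ 0.543 -0.104  0.123]
[263. 327.] 0.63 [ 0.73  -0.233  0.044]
```

View pics/s4.png

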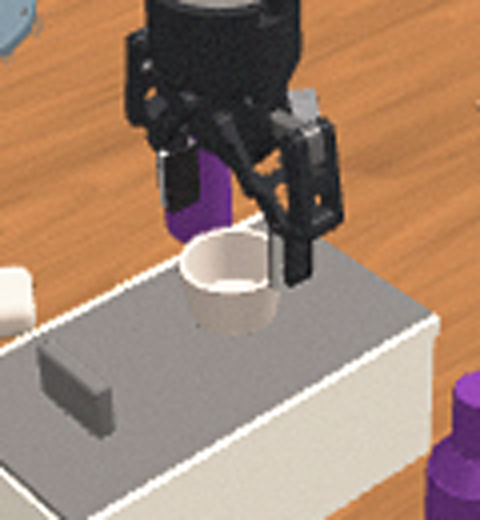

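The dish at crop (230,270) sits between the open fingers (180,180) and (295,255), so I close.

Emit:
jog_arm([
  {"offset": [0,0,0],"twist": [0,0,0]},
  {"offset": [0,0,0],"twist": [0,0,0]},
  {"offset": [0,0,0],"twist": [0,0,0]},
  {"offset": [0,0,0],"twist": [0,0,0]},
  {"offset": [0,0,0],"twist": [0,0,0]},
], fingers=1, squeeze=25)

```text
t: 22.38
ee_pos: [0.5503, -0.1016, 0.1104]
ee_rot: [3.137, 0.001, 1.571]
ft_force: [-0.4, -0.3, 0.5]
finger_gap: -0.0001
gripper_force: 0.0
```

Run:
```python
from h import *
state()
p=viewer.camera("scene");save(p,"s5",(200,150,320,280),4);C=cloud(p)
for r in viewer.outline_of(p,"dish")[:2]: print(np.round(r["position"]),round(r["confidence"],2),np.median(C[r["region"]],0).round(3))
```

```text
{'t': 22.375, 'ee_pos': [0.55, -0.102, 0.11], 'ee_rot': [3.137, 0.001, 1.571], 'ft_force': [-0.376, -0.266, 0.451], 'finger_gap': -0.0, 'gripper_force': 0.01, 'joint_pos': [-0.385, 0.144, 1.866, 0.0, 1.128, -0.385]}
[253. 222.] 0.6 [ 0.547 -0.109  0.123]
```

View pics/s5.png

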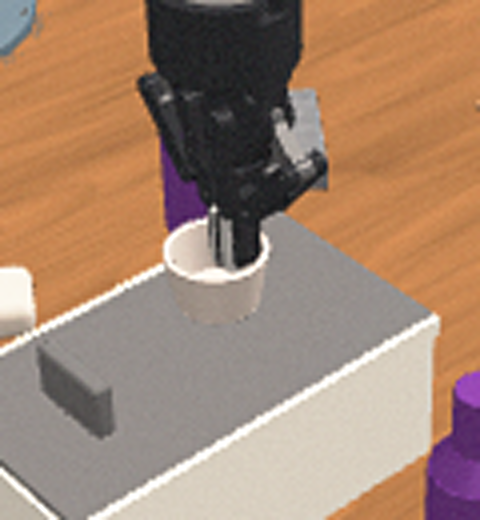

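The picture shows the fingers slid over the rim again: pads this wide open sit too high on the dish. I will pinch one wall instead, with one finger inside.

Emit:
jog_arm([
  {"offset": [0,0,-0.02],"twist": [0,0,0]},
  {"offset": [0,0,-0.05],"twist": [0,0,0]},
  {"offset": [0,0,-0.1],"twist": [0,0,0]},
  {"offset": [0,0,-0.16],"twist": [0,0,0]},
  {"offset": [0.1,0,-0.2],"twist": [0,0,0]},
  {"offset": [0.2,0,-0.2],"twist": [0,0,0]},
  {"offset": [0.2,0,-0.2],"twist": [0,0,0]},
  {"offset": [0.2,0,-0.2],"twist": [0,0,0]},
], fingers=0.3)

```text
t: 23.48
ee_pos: [0.5486, -0.0012, 0.2091]
ee_rot: [3.141, 0.001, 1.571]
ft_force: [1.0, 0.2, 1.1]
finger_gap: 0.0298
gripper_force: 0.0
```

```bash
python3 dish.py
```

```text
scene [254. 218.] 0.94 [ 0.533 -0.102  0.123] 0.136 rim (array([ 0.5356, -0.1018]), 29.7)
fin [(array([ 0.5618, -0.2129]), array([51.7, 14.2]), 1.2), (array([ 0.5461, -0.0862]), array([16.5, 48.3]), 58.1)]
top [306. 224.] 0.81 [ 0.54  -0.103  0.111] 0.137 rim (array([ 0.5361, -0.1019]), 28.9)
fin [(array([ 0.5613, -0.2123]), array([49.6, 12.3]), 0.1), (array([ 0.5479, -0.0862]), array([16.5, 47.6]), 53.9)]
{'t': 23.675, 'ee_pos': [0.549, -0.002, 0.208], 'ee_rot': [-3.141, 0.0, 1.569], 'ft_force': [-0.077, -0.896, -0.059], 'finger_gap': 0.03, 'gripper_force': 0.0, 'joint_pos': [-0.21, 0.008, 1.818, -0.0, 1.316, -0.209]}
```

Emit:
jog_arm([
  {"offset": [-0.06,0.028,0],"twist": [0,0,0]},
  {"offset": [-0.14,0.028,0],"twist": [0,0,0]},
  {"offset": [-0.201,0.028,0],"twist": [0,0,0]},
  {"offset": [-0.201,0.028,0],"twist": [0,0,0]},
  {"offset": [-0.201,0.028,0.06],"twist": [0,0,0]},
  {"offset": [-0.201,0.028,0.12],"twist": [0,0,0]},
  {"offset": [-0.201,0.028,0.15],"twist": [0,0,0]},
  {"offset": [-0.201,0.028,0.17],"twist": [0,0,0]},
  {"offset": [-0.201,0.028,0.185],"twist": [0,0,0]},
  {"offset": [-0.201,0.028,0.192],"twist": [0,0,0]},
  {"offset": [-0.201,0.028,0.192],"twist": [0,0,0]},
])

```text
t: 25.05
ee_pos: [0.5627, -0.1016, 0.1128]
ee_rot: [3.141, 0.0, 1.571]
ft_force: [-0.5, -0.6, 0.8]
finger_gap: 0.0298
gripper_force: 0.0
```

Emit:
jog_arm([
  {"offset": [0,0,0],"twist": [0,0,0]},
  {"offset": [0,0,0],"twist": [0,0,0]},
  {"offset": [0,0,0],"twist": [0,0,0]},
  {"offset": [0,0,0],"twist": [0,0,0]},
  {"offset": [0,0,0],"twist": [0,0,0]},
], fingers=1, squeeze=30)

```text
t: 25.68
ee_pos: [0.5625, -0.1015, 0.1125]
ee_rot: [3.142, 0.0, 1.571]
ft_force: [0.8, 0.8, -0.2]
finger_gap: -0.0002
gripper_force: 0.0
```

Run:
```python
from h import *
p=viewer.camera("scene");save(p,"s6",(190,140,310,260),5);C=cloud(p)
for r in viewer.outline_of(p,"dish")[:2]: print(np.round(r["position"]),round(r["confidence"],2),np.median(C[r["region"]],0).round(3))
o=telemetry.get_obs();print(o["finger_gap"],o["gripper_force"])
```

```text
[250. 220.] 0.81 [ 0.538 -0.11   0.121]
-5.048780749103291e-05 0.0
```

View pics/s6.png

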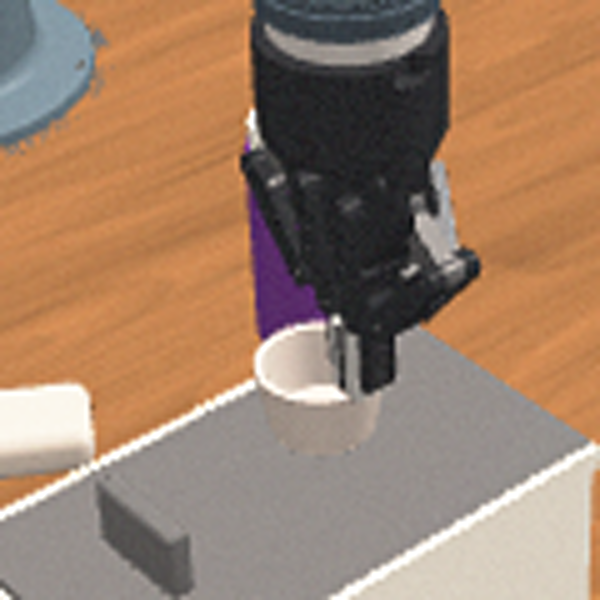

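Run:
```python
from h import *
from scipy.optimize import least_squares
p=viewer.camera("scene");C=cloud(p)
r=viewer.outline_of(p,"dish")[0];k=cv2.erode(r["region"].astype(np.uint8),np.ones((3,3)))>0
q=C[k]
for z0,z1 in((.104,.112),(.112,.12),(.12,.128),(.128,.14)):
    s=q[(q[:,2]>z0)&(q[:,2]<z1)]
    print(z0,len(s),s.min(0).round(3),s.max(0).round(3))
s=q[(q[:,2]>.104)&(q[:,2]<.128)]
o=s[s[:,0]-s[:,1]*0>0]
f=lambda a:np.minimum(abs(np.hypot(s[:,0]-a[0],s[:,1]-a[1])-.029),abs(np.hypot(s[:,0]-a[0],s[:,1]-a[1])-.025))
print(least_squares(f,[.53,-.102],loss="soft_l1",f_scale=.002).x)
w=viewer.camera("wrist");save(w,"w1");D=cloud(w)
print(w["T_tool_cam"].round(3))
```

```text
0.104 71 [ 0.512 -0.126  0.104] [ 0.56  -0.088  0.112]
0.112 88 [ 0.51  -0.128  0.112] [ 0.561 -0.087  0.12 ]
0.12 98 [ 0.51  -0.129  0.12 ] [ 0.562 -0.086  0.128]
0.128 117 [ 0.507 -0.131  0.128] [ 0.563 -0.087  0.138]
[ 0.53725648 -0.0987156 ]
[[ 0.    -0.953 -0.302  0.076]
 [ 1.     0.    -0.001  0.001]
 [ 0.001 -0.302  0.953 -0.165]
 [ 0.     0.     0.     1.   ]]
```

View pics/w1.png

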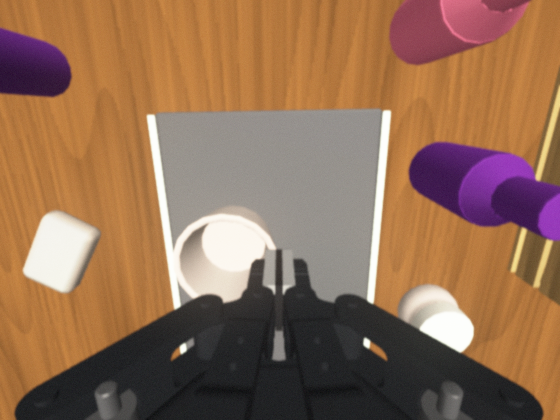

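Emit:
jog_arm([
  {"offset": [0,0,-0.01],"twist": [0,0,0]},
  {"offset": [0,0,-0.02],"twist": [0,0,0]},
  {"offset": [0,0,-0.03],"twist": [0,0,0]},
  {"offset": [0,0,-0.03],"twist": [0,0,0]},
])

```text
t: 26.42
ee_pos: [0.563, -0.1017, 0.1283]
ee_rot: [3.14, 0.001, 1.571]
ft_force: [-0.5, -0.1, -0.2]
finger_gap: 0.0
gripper_force: 0.0
```

Run:
```python
from h import *
state()
p=viewer.camera("scene");C=cloud(p)
r=viewer.outline_of(p,"dish")[0];k=cv2.erode(r["region"].astype(np.uint8),np.ones((3,3)))>0
q=C[k];print(np.percentile(q[:,2],[2,50,98]).round(3),q.min(0).round(3),q.max(0).round(3))
w=viewer.camera("wrist");save(w,"w2",(160,180,400,360),3)
D=cloud(w);r=viewer.outline_of(w,"dish");print(len(r))
if r:
    k=cv2.erode(r[0]["region"].astype(np.uint8),np.ones((3,3)))>0;q=D[k];print(np.percentile(q,[3,50,97],axis=0).round(3))
```

```text
{'t': 26.425, 'ee_pos': [0.563, -0.102, 0.128], 'ee_rot': [3.14, 0.001, 1.571], 'ft_force': [-0.47, -0.104, -0.212], 'finger_gap': 0.0, 'gripper_force': 0.0, 'joint_pos': [-0.377, 0.15, 1.822, 0.0, 1.168, -0.377]}Traceback (most recent call last):
  File "<stdin>", line 4, in <module>
IndexError: list index out of range
```

Emit:
jog_arm([
  {"offset": [0,0,-0.05],"twist": [0,0,0]},
  {"offset": [0,0,-0.1],"twist": [0,0,0]},
  {"offset": [0.1,0,-0.16],"twist": [0,0,0]},
  {"offset": [0.2,0,-0.16],"twist": [0,0,0]},
  {"offset": [0.2,0,-0.16],"twist": [0,0,0]},
  {"offset": [0.2,0,-0.16],"twist": [0,0,0]},
], fingers=-1)

```text
t: 27.28
ee_pos: [0.5623, -0.0018, 0.207]
ee_rot: [-3.141, 0.0, 1.571]
ft_force: [-0.7, -0.5, 0.2]
finger_gap: 0.0853
gripper_force: 0.0
```

```bash
python3 dish.py
python3 - <<'E'
from h import *
w=viewer.camera("wrist");save(w,"w2")
D=cloud(w);r=viewer.outline_of(w,"dish");print(len(r))
P=near(D,.536,-.102,.05,.104,.15)
for z in np.arange(.104,.14,.004):
    s=P[(P[:,2]>z)&(P[:,2]<z+.004)]
    if len(s)>10: print(round(z,3),len(s),circ(s))
print("dish floor z",np.median(near(D,.536,-.102,.012,.09,.15)[:,2]), "lid", np.median(near(D,.58,-.04,.012,.09,.15)[:,2]))
E
```

```text
scene [255. 217.] 0.88 [ 0.533 -0.102  0.123] 0.136 rim (array([ 0.5355, -0.1019]), 30.0)
fin [(array([ 0.5604, -0.2136]), array([53.3, 13.7]), 1.2), (array([ 0.5457, -0.086 ]), array([16.8, 48.7]), 57.6)]
top [308. 226.] 0.91 [ 0.54  -0.104  0.11 ] 0.137 rim (array([ 0.5358, -0.1019]), 28.6)
fin [(array([ 0.5613, -0.2125]), array([49.7, 12.6]), 0.1), (array([ 0.5475, -0.0858]), array([17.2, 48.3]), 53.9)]
{'t': 27.475, 'ee_pos': [0.562, -0.003, 0.207], 'ee_rot': [-3.141, -0.0, 1.569], 'ft_force': [-0.195, 0.805, 1.094], 'finger_gap': 0.085, 'gripper_force': 0.0, 'joint_pos': [-0.206, 0.043, 1.785, -0.0, 1.314, -0.204]}
1
0.104 736 (array([ 0.5345, -0.1017]), 23.4)
0.108 197 (array([ 0.5344, -0.1017]), 24.0)
0.112 221 (array([ 0.5346, -0.1018]), 24.6)
0.116 229 (array([ 0.5346, -0.1018]), 25.4)
0.12 253 (array([ 0.5343, -0.1017]), 26.1)
0.124 266 (array([ 0.5346, -0.1019]), 26.6)
0.128 300 (array([ 0.5346, -0.1016]), 27.3)
0.132 710 (array([ 0.5342, -0.1036]), 29.2)
dish floor z 0.10491428933613511 lid 0.09988570881992746
```

View pics/w2.png

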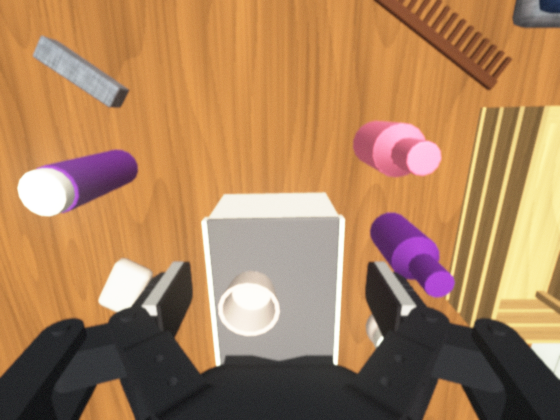

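Run:
```python
from h import *
p=viewer.camera("scene");K,R,t=p["intrinsics"],p["R"],p["t"]
def pr(X): c=R@np.array(X)+t; return (K@c/c[2])[:2]
for z in(.105,.1125,.12,.135):
    print(z,((pr([.5625,-.1015,z])-[190,140])*5).round())
C=cloud(p);o=telemetry.get_obs();x,y,zz=o["ee_pos"]
P=near(C,x,y,.1,.13,.28);print("lowest hand pts",np.sort(P[:,2])[:10].round(3),zz,o["finger_gap"])
w=viewer.camera("wrist");D=cloud(w);P=near(D,x,y,.09,.14,.3)
P=P[P[:,2]<.3]
for lo,hi in((x-.08,x),(x,x+.08)):
    s=P[(P[:,0]>lo)&(P[:,0]<hi)&(abs(P[:,1]-y)<.03)];print(len(s),s[s[:,2].argsort()[:5]].round(3).tolist())
```

```text
0.105 [361. 445.]
0.1125 [361. 431.]
0.12 [360. 418.]
0.135 [359. 390.]
lowest hand pts [0.13  0.13  0.13  0.131 0.131 0.131 0.131 0.131 0.132 0.132] 0.20732106032661085 0.0853718592514642
8103 [[0.52, -0.009, 0.243], [0.52, 0.004, 0.243], [0.52, 0.003, 0.243], [0.52, 0.002, 0.243], [0.52, -0.004, 0.243]]
8188 [[0.606, -0.003, 0.242], [0.606, -0.004, 0.243], [0.606, -0.004, 0.243], [0.606, -0.002, 0.243], [0.606, -0.002, 0.243]]
```

The pixel geometry shows the real fingertips sit about 22 mm above the reported TCP when shut and 36 mm above when open. That explains the misses, because the fingers only touched the rim. I correct for this and grasp the dish across its outside.

Emit:
jog_arm([
  {"offset": [-0.07,-0.02,0],"twist": [0,0,0]},
  {"offset": [-0.15,-0.04,0],"twist": [0,0,0]},
  {"offset": [-0.2,-0.053,0],"twist": [0,0,0]},
  {"offset": [-0.2,-0.053,0.05],"twist": [0,0,0]},
  {"offset": [-0.2,-0.053,0.12],"twist": [0,0,0]},
  {"offset": [-0.2,-0.053,0.18],"twist": [0,0,0]},
  {"offset": [-0.2,-0.053,0.21],"twist": [0,0,0]},
  {"offset": [-0.2,-0.053,0.23],"twist": [0,0,0]},
  {"offset": [-0.2,-0.053,0.245],"twist": [0,0,0]},
  {"offset": [-0.2,-0.053,0.255],"twist": [0,0,0]},
  {"offset": [-0.2,-0.053,0.256],"twist": [0,0,0]},
])

```text
t: 29.05
ee_pos: [0.5362, -0.1016, 0.0796]
ee_rot: [3.141, 0.0, 1.571]
ft_force: [0.2, -0.3, 0.2]
finger_gap: 0.0856
gripper_force: 0.0
```

Emit:
jog_arm([
  {"offset": [0,0,0],"twist": [0,0,0]},
  {"offset": [0,0,0],"twist": [0,0,0]},
  {"offset": [0,0,0],"twist": [0,0,0]},
  {"offset": [0,0,0],"twist": [0,0,0]},
  {"offset": [0,0,0],"twist": [0,0,0]},
], fingers=1, squeeze=25)

```text
t: 29.68
ee_pos: [0.5364, -0.1017, 0.0805]
ee_rot: [3.141, 0.0, 1.571]
ft_force: [-1.8, 0.7, 5.8]
finger_gap: 0.056
gripper_force: 26.0
```

Emit:
jog_arm([
  {"offset": [0,0,-0.02],"twist": [0,0,0]},
  {"offset": [0,0,-0.06],"twist": [0,0,0]},
  {"offset": [0,0,-0.12],"twist": [0,0,0]},
  {"offset": [0,0,-0.18],"twist": [0,0,0]},
  {"offset": [0.03,0,-0.22],"twist": [0,0,0]},
  {"offset": [0.1,0,-0.24],"twist": [0,0,0]},
  {"offset": [0.18,-0.004,-0.24],"twist": [0,0,0]},
  {"offset": [0.26,-0.006,-0.24],"twist": [0,0,0]},
  {"offset": [0.34,-0.008,-0.24],"twist": [0,0,0]},
  {"offset": [0.42,-0.01,-0.24],"twist": [0,0,0]},
  {"offset": [0.5,-0.012,-0.24],"twist": [0,0,0]},
  {"offset": [0.58,-0.014,-0.24],"twist": [0,0,0]},
])

```text
t: 31.18
ee_pos: [0.5288, 0.1898, 0.1997]
ee_rot: [3.141, -0.0, 1.571]
ft_force: [0.5, -0.4, -0.9]
finger_gap: 0.056
gripper_force: 26.8
```

Emit:
jog_arm([
  {"offset": [0.08,-0.002,0],"twist": [0,0,0]},
  {"offset": [0.16,-0.004,0],"twist": [0,0,0]},
  {"offset": [0.24,-0.006,0],"twist": [0,0,0]},
  {"offset": [0.32,-0.008,0],"twist": [0,0,0]},
  {"offset": [0.38,-0.009,0],"twist": [0,0,0]},
  {"offset": [0.404,-0.009,0],"twist": [0,0,0]},
  {"offset": [0.404,-0.009,0.04],"twist": [0,0,0]},
  {"offset": [0.404,-0.009,0.1],"twist": [0,0,0]},
  {"offset": [0.404,-0.009,0.16],"twist": [0,0,0]},
  {"offset": [0.404,-0.009,0.22],"twist": [0,0,0]},
  {"offset": [0.404,-0.009,0.28],"twist": [0,0,0]},
  {"offset": [0.404,-0.009,0.32],"twist": [0,0,0]},
])

```text
t: 32.67
ee_pos: [0.5233, 0.3884, 0.0365]
ee_rot: [-3.138, 0.002, 1.569]
ft_force: [-0.3, 0.2, 0.3]
finger_gap: 0.056
gripper_force: 26.8
```

Emit:
jog_arm([
  {"offset": [0,0,0.03],"twist": [0,0,0]},
  {"offset": [0,0,0.06],"twist": [0,0,0]},
  {"offset": [0,0,0.08],"twist": [0,0,0]},
  {"offset": [0,0,0.092],"twist": [0,0,0]},
  {"offset": [0,0,0.098],"twist": [0,0,0]},
  {"offset": [0,0,0.101],"twist": [0,0,0]},
  {"offset": [0,0,0.103],"twist": [0,0,0]},
  {"offset": [0,0,0.104],"twist": [0,0,0]},
])

```text
t: 33.67
ee_pos: [0.5247, 0.3906, -0.0123]
ee_rot: [3.141, -0.0, 1.571]
ft_force: [-0.1, 0.7, -0.4]
finger_gap: 0.0562
gripper_force: 26.8
```

Emit:
jog_arm([
  {"offset": [0,0,0.001],"twist": [0,0,0]},
  {"offset": [0,0,0.002],"twist": [0,0,0]},
  {"offset": [0,0,0.003],"twist": [0,0,0]},
  {"offset": [0,0,0.003],"twist": [0,0,0]},
])

```text
t: 34.17
ee_pos: [0.5246, 0.3906, -0.0134]
ee_rot: [3.142, 0.0, 1.571]
ft_force: [-2.8, -2.0, 5.2]
finger_gap: 0.0563
gripper_force: 27.0
```

Emit:
jog_arm([
  {"offset": [0,0,0],"twist": [0,0,0]},
  {"offset": [0,0,0],"twist": [0,0,0]},
  {"offset": [0,0,0],"twist": [0,0,0]},
  {"offset": [0,0,0],"twist": [0,0,0]},
  {"offset": [0,0,-0.05],"twist": [0,0,0]},
  {"offset": [0,0,-0.14],"twist": [0,0,0]},
  {"offset": [0,0,-0.26],"twist": [0,0,0]},
  {"offset": [0,0,-0.38],"twist": [0,0,0]},
  {"offset": [-0.1,0,-0.44],"twist": [0,0,0.1]},
  {"offset": [-0.2,0.01,-0.44],"twist": [0,0,0.2]},
  {"offset": [-0.3,0.02,-0.44],"twist": [0,0,0.3]},
  {"offset": [-0.4,0.03,-0.44],"twist": [0,0,0.4]},
], fingers=-1)

```text
t: 35.67
ee_pos: [0.5394, 0.1889, 0.2062]
ee_rot: [3.141, -0.0, 0.938]
ft_force: [0.6, 0.0, 0.2]
finger_gap: 0.0854
gripper_force: 0.0
```

```bash
python3 dish.py; python3 -c "
from h import *;togo(.5611,-.2127,.2)"
```

```text
scene [386. 168.] 0.57 [0.507 0.39  0.035] 0.043 rim (array([0.5251, 0.3899]), 30.0)
fin [(array([ 0.5607, -0.2133]), array([52.3, 13.9]), 0.8)]
fin [(array([ 0.561 , -0.2122]), array([12.7, 49.1]), 90.0)]
{'t': 35.875, 'ee_pos': [0.54, 0.19, 0.206], 'ee_rot': [-3.141, -0.0, 0.941], 'ft_force': [-0.083, 0.162, -0.111], 'finger_gap': 0.085, 'gripper_force': 0.0, 'joint_pos': [0.14, 0.066, 1.763, 0.0, 1.312, 0.769]}
offset [-0.6256  0.5087  0.0118]
```

Emit:
jog_arm([
  {"offset": [-0.07,0.057,0],"twist": [0,0,0.1]},
  {"offset": [-0.14,0.114,0],"twist": [0,0,0.2]},
  {"offset": [-0.21,0.171,0],"twist": [0,0,0.3]},
  {"offset": [-0.28,0.228,0],"twist": [0,0,0.4]},
  {"offset": [-0.35,0.285,0],"twist": [0,0,0.5]},
  {"offset": [-0.42,0.342,0],"twist": [0,0,0.58]},
  {"offset": [-0.49,0.399,0],"twist": [0,0,0.595]},
  {"offset": [-0.56,0.456,0],"twist": [0,0,0.595]},
  {"offset": [-0.626,0.509,0.01],"twist": [0,0,0.595]},
  {"offset": [-0.626,0.509,0.01],"twist": [0,0,0.595]},
  {"offset": [-0.626,0.509,0.01],"twist": [0,0,0.595]},
])

```text
t: 37.25
ee_pos: [0.5618, -0.211, 0.2008]
ee_rot: [-3.141, 0.0, 0.009]
ft_force: [-0.6, 0.2, -0.1]
finger_gap: 0.0855
gripper_force: 0.0
```

Emit:
jog_arm([
  {"offset": [0,0.003,0.08],"twist": [0,0,0]},
  {"offset": [0,0.003,0.15],"twist": [0,0,0]},
  {"offset": [0,0.003,0.2],"twist": [0,0,0]},
  {"offset": [0,0.003,0.225],"twist": [0,0,0]},
  {"offset": [0,0.003,0.232],"twist": [0,0,0]},
  {"offset": [0,0.003,0.232],"twist": [0,0,0]},
])

```text
t: 38.0
ee_pos: [0.5622, -0.2138, 0.086]
ee_rot: [3.141, -0.001, 0.009]
ft_force: [0.2, -0.8, 0.3]
finger_gap: 0.0854
gripper_force: 0.0
```

Emit:
jog_arm([
  {"offset": [0,0,0],"twist": [0,0,0]},
  {"offset": [0,0,0],"twist": [0,0,0]},
  {"offset": [0,0,0],"twist": [0,0,0]},
  {"offset": [0,0,0],"twist": [0,0,0]},
  {"offset": [0,0,0],"twist": [0,0,0]},
  {"offset": [0,0,0],"twist": [0,0,0]},
], fingers=1, squeeze=25)

```text
t: 38.75
ee_pos: [0.5615, -0.2139, 0.0852]
ee_rot: [3.141, 0.0, 0.008]
ft_force: [-1.3, 0.3, 1.8]
finger_gap: 0.0117
gripper_force: 28.8
```

Emit:
jog_arm([
  {"offset": [0,-0.02,0],"twist": [0,0,0]},
  {"offset": [0,-0.05,0],"twist": [0,0,0]},
  {"offset": [-0.001,-0.08,0],"twist": [0,0,0]},
  {"offset": [-0.001,-0.11,0],"twist": [0,0,0]},
  {"offset": [-0.002,-0.14,0],"twist": [0,0,0]},
  {"offset": [-0.002,-0.17,0],"twist": [0,0,0]},
  {"offset": [-0.003,-0.2,0],"twist": [0,0,0]},
  {"offset": [-0.003,-0.23,0],"twist": [0,0,0]},
  {"offset": [-0.004,-0.26,0],"twist": [0,0,0]},
  {"offset": [-0.004,-0.285,0],"twist": [0,0,0]},
  {"offset": [-0.005,-0.297,0],"twist": [0,0,0]},
  {"offset": [-0.005,-0.3,0],"twist": [0,0,0]},
])

```text
t: 40.25
ee_pos: [0.559, -0.0645, 0.0852]
ee_rot: [3.138, -0.003, 0.009]
ft_force: [7.2, -9.1, -3.6]
finger_gap: 0.0117
gripper_force: 28.2
```

Emit:
jog_arm([
  {"offset": [0,-0.002,0],"twist": [0,0,0]},
  {"offset": [0,-0.004,0],"twist": [0,0,0]},
  {"offset": [0,-0.006,0],"twist": [0,0,0]},
  {"offset": [0,-0.008,0],"twist": [0,0,0]},
  {"offset": [0,-0.008,0],"twist": [0,0,0]},
])

```text
t: 40.88
ee_pos: [0.559, -0.0645, 0.0853]
ee_rot: [3.132, -0.003, 0.008]
ft_force: [5.6, -21.2, -4.2]
finger_gap: 0.0115
gripper_force: 29.2
```

Emit:
jog_arm([
  {"offset": [0,0.006,0],"twist": [0,0,0]},
  {"offset": [0,0.008,0],"twist": [0,0,0]},
  {"offset": [0,0.008,0],"twist": [0,0,0]},
])

```text
t: 41.25
ee_pos: [0.559, -0.0646, 0.0852]
ee_rot: [3.14, -0.003, 0.007]
ft_force: [6.7, -4.7, -2.3]
finger_gap: 0.0116
gripper_force: 28.4
```

Emit:
jog_arm([
  {"offset": [0,0,0],"twist": [0,0,0]},
  {"offset": [0,0,0],"twist": [0,0,0]},
  {"offset": [0,0,0],"twist": [0,0,0]},
  {"offset": [0,0,0],"twist": [0,0,0]},
  {"offset": [0,0,-0.08],"twist": [0,0,0]},
  {"offset": [0,0,-0.2],"twist": [0,0,0]},
  {"offset": [0,0,-0.31],"twist": [0,0,0]},
  {"offset": [0,0,-0.33],"twist": [0,0,0]},
], fingers=-1)

```text
t: 42.25
ee_pos: [0.56, -0.0645, 0.2554]
ee_rot: [3.139, -0.008, 0.008]
ft_force: [-0.1, 1.1, -0.1]
finger_gap: 0.0855
gripper_force: 0.0
```

Emit:
jog_arm([
  {"offset": [-0.05,0.106,0],"twist": [0,0,0]},
  {"offset": [-0.1,0.213,0],"twist": [0,0,0]},
  {"offset": [-0.15,0.319,0],"twist": [0,0,0]},
  {"offset": [-0.2,0.425,0],"twist": [0,0,0]},
  {"offset": [-0.25,0.531,0],"twist": [0,0,0]},
  {"offset": [-0.27,0.574,0],"twist": [0,0,0]},
  {"offset": [-0.27,0.574,0],"twist": [0,0,0]},
  {"offset": [-0.27,0.574,0],"twist": [0,0,0]},
])

```text
t: 43.25
ee_pos: [0.4251, -0.3509, 0.2491]
ee_rot: [-3.14, 0.001, 0.008]
ft_force: [0.1, -0.8, -0.0]
finger_gap: 0.0857
gripper_force: 0.0
```

Run:
```python
from h import *
state()
for n in("scene","top"):
    p=viewer.camera(n);C=cloud(p)
    for y in(-.063,): print("fin",rect(near(C,.56,y,.04,.112,.145)))
    L=near(C,.56,-.03,.2,.097,.106);L=L[abs(L[:,0]-.56)<.04];print("lid y range",np.percentile(L[:,1],[1,99]).round(3))
    print("holder",circ(near(C,.425,-.3514,.05,.066,.076)))
    for z in(.13,.15): print(near(C,.425,-.351,.03,z-.01,z+.01).mean(0).round(4))
    if n=="scene": save(p,"s7")
togo(.424,-.3514,.14)
```

```text
{'t': 43.25, 'ee_pos': [0.425, -0.351, 0.249], 'ee_rot': [-3.14, 0.001, 0.008], 'ft_force': [0.142, -0.81, -0.042], 'finger_gap': 0.086, 'gripper_force': 0.0, 'joint_pos': [-0.896, -0.018, 1.769, 0.0, 1.392, 0.666]}
fin (array([ 0.5609, -0.0646]), array([49.2, 14.9]), 1.1)
lid y range [-0.113  0.123]
holder (array([ 0.4245, -0.3516]), 36.7)
[ 0.4292 -0.3531  0.1301]
[ 0.4291 -0.3533  0.1499]
fin (array([ 0.5589, -0.0646]), array([50.1, 10.4]), 2.3)
lid y range [-0.111  0.123]
holder (array([ 0.4272, -0.3433]), 33.7)
[nan nan nan]
[nan nan nan]
offset [-0.0028  0.0014  0.2192]<stdin>:8: RuntimeWarning: Mean of empty slice.
  ret = um.true_divide(
```

View pics/s7.png

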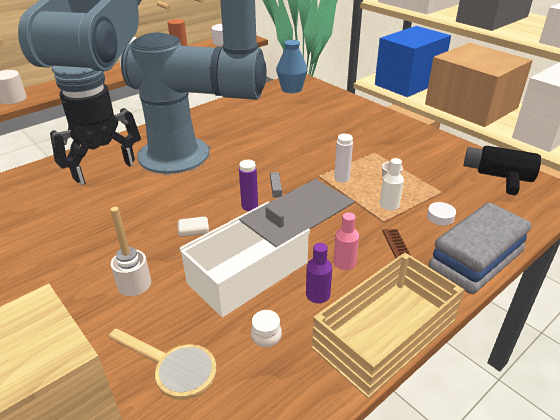

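The lid is fully open and against its stop, with its near edge at (243,235). The brush is upright in its holder at (120,240).

Emit:
jog_arm([
  {"offset": [-0.002,0.001,0.06],"twist": [0,0,0]},
  {"offset": [-0.002,0.001,0.12],"twist": [0,0,0]},
  {"offset": [-0.002,0.001,0.17],"twist": [0,0,0]},
  {"offset": [-0.002,0.001,0.2],"twist": [0,0,0]},
  {"offset": [-0.002,0.001,0.218],"twist": [0,0,0]},
  {"offset": [-0.002,0.001,0.218],"twist": [0,0,0]},
])

```text
t: 44.1
ee_pos: [0.4242, -0.3522, 0.1409]
ee_rot: [-3.141, 0.0, 0.008]
ft_force: [0.8, -0.7, 1.1]
finger_gap: 0.0855
gripper_force: 0.0
```

Emit:
jog_arm([
  {"offset": [0,0,0],"twist": [0,0,0]},
  {"offset": [0,0,0],"twist": [0,0,0]},
  {"offset": [0,0,0],"twist": [0,0,0]},
  {"offset": [0,0,0],"twist": [0,0,0]},
  {"offset": [0,0,0],"twist": [0,0,0]},
  {"offset": [0,0,0],"twist": [0,0,0]},
  {"offset": [0,0,0],"twist": [0,0,0]},
], fingers=1, squeeze=60)

```text
t: 44.98
ee_pos: [0.4242, -0.3527, 0.1414]
ee_rot: [3.141, -0.001, 0.008]
ft_force: [-0.3, -0.1, 3.1]
finger_gap: 0.0144
gripper_force: 58.6
```

Emit:
jog_arm([
  {"offset": [0,0,-0.03],"twist": [0,0,0]},
  {"offset": [0,0,-0.09],"twist": [0,0,0]},
  {"offset": [0,0,-0.16],"twist": [0,0,0]},
  {"offset": [0,0,-0.23],"twist": [0,0,0]},
  {"offset": [0,0,-0.27],"twist": [0,0,0]},
  {"offset": [0.04,-0.05,-0.27],"twist": [0,0,0]},
  {"offset": [0.1,-0.12,-0.27],"twist": [0,0,0]},
  {"offset": [0.16,-0.19,-0.27],"twist": [0,0,0]},
  {"offset": [0.22,-0.26,-0.27],"twist": [0,0,0]},
  {"offset": [0.26,-0.315,-0.27],"twist": [0,0,0]},
  {"offset": [0.272,-0.333,-0.27],"twist": [0,0,0]},
  {"offset": [0.272,-0.333,-0.27],"twist": [0,0,0]},
])

```text
t: 46.48
ee_pos: [0.5584, -0.1847, 0.2756]
ee_rot: [-3.142, 0.001, 0.009]
ft_force: [-0.3, -1.5, -1.1]
finger_gap: 0.0145
gripper_force: 58.6
```

Run:
```python
from h import *
state()
p=viewer.camera("scene");C=cloud(p);save(p,"s8",(150,60,350,310),2.4)
for r in viewer.outline_of(p,"brush")[:1]:
    q=C[cv2.erode(r["region"].astype(np.uint8),np.ones((3,3)))>0];q=q[q[:,2]>.1];print(r["confidence"],np.percentile(q,[2,50,98],axis=0).round(3))
    for z in(.15,.17,.19,.21,.23): s=q[abs(q[:,2]-z)<.01];print(z,len(s),s.mean(0).round(4) if len(s) else 0)
```

```text
{'t': 46.475, 'ee_pos': [0.558, -0.185, 0.276], 'ee_rot': [-3.142, 0.001, 0.009], 'ft_force': [-0.317, -1.48, -1.101], 'finger_gap': 0.014, 'gripper_force': 58.618, 'joint_pos': [-0.512, 0.053, 1.649, -0.001, 1.44, 1.05]}
0.68 [[ 0.553 -0.205  0.146]
 [ 0.568 -0.19   0.206]
 [ 0.579 -0.172  0.32 ]]
0.15 109 [ 0.5706 -0.1933  0.1518]
0.17 152 [ 0.5713 -0.192   0.1695]
0.19 160 [ 0.5713 -0.1924  0.1895]
0.21 163 [ 0.5711 -0.1922  0.2091]
0.23 213 [ 0.5651 -0.1883  0.2267]
```

View pics/s8.png

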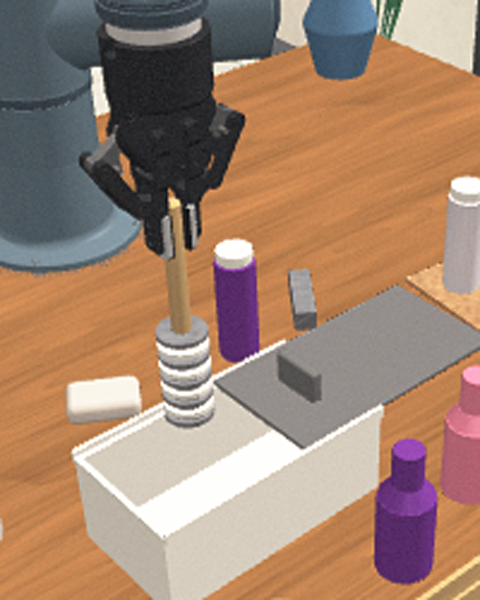

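The brush hangs vertically over the box opening (crop (188,400)). First stroke.

Emit:
jog_arm([
  {"offset": [0,0.002,0.07],"twist": [0,0,0]},
  {"offset": [0,0.002,0.14],"twist": [0,0,0]},
  {"offset": [0,0.002,0.2],"twist": [0,0,0]},
  {"offset": [0,0.002,0.24],"twist": [0,0,0]},
  {"offset": [0,0.002,0.258],"twist": [0,0,0]},
  {"offset": [0,0.002,0.266],"twist": [0,0,0]},
  {"offset": [0,0.002,0.27],"twist": [0,0,0]},
  {"offset": [0,0.002,0.273],"twist": [0,0,0]},
  {"offset": [0,0.002,0.275],"twist": [0,0,0]},
  {"offset": [0,0.002,0.275],"twist": [0,0,0]},
])

```text
t: 47.82
ee_pos: [0.5601, -0.1864, 0.1414]
ee_rot: [3.14, -0.003, 0.008]
ft_force: [-1.6, 0.9, 7.2]
finger_gap: 0.0149
gripper_force: 59.6
```

Emit:
jog_arm([
  {"offset": [0,0,-0.04],"twist": [0,0,0]},
  {"offset": [0,0,-0.1],"twist": [0,0,0]},
  {"offset": [0,0,-0.15],"twist": [0,0,0]},
  {"offset": [0,0,-0.174],"twist": [0,0,0]},
  {"offset": [0,0,-0.174],"twist": [0,0,0]},
  {"offset": [0,0,-0.174],"twist": [0,0,0]},
  {"offset": [0,0,-0.13],"twist": [0,0,0]},
  {"offset": [0,0,-0.07],"twist": [0,0,0]},
  {"offset": [0,0,-0.025],"twist": [0,0,0]},
  {"offset": [0,0,-0.005],"twist": [0,0,0]},
  {"offset": [0,0,0],"twist": [0,0,0]},
  {"offset": [0,0,0.001],"twist": [0,0,0]},
])

```text
t: 49.32
ee_pos: [0.5594, -0.1857, 0.1416]
ee_rot: [-3.141, -0.0, 0.008]
ft_force: [-5.0, 5.0, 19.1]
finger_gap: 0.0145
gripper_force: 61.2
```

Emit:
jog_arm([
  {"offset": [0,0,0],"twist": [0,0,0]},
  {"offset": [0,0,0],"twist": [0,0,0]},
])

```text
t: 49.58
ee_pos: [0.5594, -0.1857, 0.1416]
ee_rot: [-3.141, -0.0, 0.008]
ft_force: [-5.2, 3.7, 17.5]
finger_gap: 0.0142
gripper_force: 61.1
```

Emit:
jog_arm([
  {"offset": [0,0,-0.04],"twist": [0,0,0]},
  {"offset": [0,0,-0.1],"twist": [0,0,0]},
  {"offset": [0,0,-0.15],"twist": [0,0,0]},
  {"offset": [0,0,-0.174],"twist": [0,0,0]},
  {"offset": [0,0,-0.174],"twist": [0,0,0]},
  {"offset": [0,0,-0.174],"twist": [0,0,0]},
  {"offset": [0,0,-0.13],"twist": [0,0,0]},
  {"offset": [0,0,-0.07],"twist": [0,0,0]},
  {"offset": [0,0,-0.025],"twist": [0,0,0]},
  {"offset": [0,0,-0.005],"twist": [0,0,0]},
  {"offset": [0,0,0],"twist": [0,0,0]},
  {"offset": [0,0,0.001],"twist": [0,0,0]},
])

```text
t: 51.08
ee_pos: [0.5597, -0.1858, 0.1416]
ee_rot: [-3.141, -0.001, 0.008]
ft_force: [-5.4, 4.8, 21.5]
finger_gap: 0.0146
gripper_force: 61.7
```

Emit:
jog_arm([
  {"offset": [0,0,0],"twist": [0,0,0]},
  {"offset": [0,0,0],"twist": [0,0,0]},
])

```text
t: 51.32
ee_pos: [0.5596, -0.1858, 0.1416]
ee_rot: [-3.141, -0.001, 0.008]
ft_force: [-5.4, 4.8, 19.3]
finger_gap: 0.0145
gripper_force: 61.7
```

Emit:
jog_arm([
  {"offset": [0,0,-0.04],"twist": [0,0,0]},
  {"offset": [0,0,-0.11],"twist": [0,0,0]},
  {"offset": [0,0,-0.19],"twist": [0,0,0]},
  {"offset": [0,0,-0.26],"twist": [0,0,0]},
  {"offset": [0,0,-0.272],"twist": [0,0,0]},
  {"offset": [-0.04,0.05,-0.272],"twist": [0,0,0]},
  {"offset": [-0.1,0.12,-0.272],"twist": [0,0,0]},
  {"offset": [-0.16,0.19,-0.272],"twist": [0,0,0]},
  {"offset": [-0.22,0.26,-0.272],"twist": [0,0,0]},
  {"offset": [-0.26,0.315,-0.272],"twist": [0,0,0]},
  {"offset": [-0.272,0.331,-0.272],"twist": [0,0,0]},
  {"offset": [-0.272,0.331,-0.272],"twist": [0,0,0]},
])

```text
t: 52.82
ee_pos: [0.4237, -0.352, 0.2723]
ee_rot: [-3.14, 0.001, 0.007]
ft_force: [0.1, -0.2, -0.5]
finger_gap: 0.0142
gripper_force: 59.0
```

Emit:
jog_arm([
  {"offset": [0,0,0.02],"twist": [0,0,0]},
  {"offset": [0,0,0.06],"twist": [0,0,0]},
  {"offset": [0,0,0.1],"twist": [0,0,0]},
  {"offset": [0,0,0.14],"twist": [0,0,0]},
  {"offset": [0,0,0.18],"twist": [0,0,0]},
  {"offset": [0,0,0.22],"twist": [0,0,0]},
  {"offset": [0,0,0.245],"twist": [0,0,0]},
  {"offset": [0,0,0.258],"twist": [0,0,0]},
  {"offset": [0,0,0.263],"twist": [0,0,0]},
  {"offset": [0,0,0.266],"twist": [0,0,0]},
  {"offset": [0,0,0.268],"twist": [0,0,0]},
])

```text
t: 54.2
ee_pos: [0.4247, -0.3531, 0.1414]
ee_rot: [3.14, -0.001, 0.008]
ft_force: [-1.6, 1.9, 7.2]
finger_gap: 0.0143
gripper_force: 60.0
```

Emit:
jog_arm([
  {"offset": [0,0,0],"twist": [0,0,0]},
  {"offset": [0,0,0],"twist": [0,0,0]},
  {"offset": [0,0,0],"twist": [0,0,0]},
  {"offset": [0,0,0],"twist": [0,0,0]},
  {"offset": [0,0,-0.04],"twist": [0,0,0]},
  {"offset": [0,0,-0.12],"twist": [0,0,0]},
  {"offset": [0,0,-0.2],"twist": [0,0,0]},
  {"offset": [0,0,-0.23],"twist": [0,0,0]},
  {"offset": [0,0,-0.23],"twist": [0,0,0]},
], fingers=-1)

```text
t: 55.32
ee_pos: [0.4242, -0.3527, 0.2548]
ee_rot: [3.141, -0.001, 0.008]
ft_force: [0.8, -0.1, 0.5]
finger_gap: 0.0853
gripper_force: 0.0
```

Emit:
jog_arm([
  {"offset": [0.05,-0.106,0],"twist": [0,0,0]},
  {"offset": [0.1,-0.213,0],"twist": [0,0,0]},
  {"offset": [0.15,-0.319,0],"twist": [0,0,0]},
  {"offset": [0.2,-0.425,0],"twist": [0,0,0]},
  {"offset": [0.25,-0.531,0],"twist": [0,0,0]},
  {"offset": [0.271,-0.577,0],"twist": [0,0,0]},
  {"offset": [0.271,-0.577,0],"twist": [0,0,0]},
  {"offset": [0.271,-0.577,0.1],"twist": [0,0,0]},
  {"offset": [0.271,-0.577,0.2],"twist": [0,0,0]},
  {"offset": [0.271,-0.577,0.27],"twist": [0,0,0]},
  {"offset": [0.271,-0.577,0.32],"twist": [0,0,0]},
  {"offset": [0.271,-0.577,0.34],"twist": [0,0,0]},
])

```text
t: 56.82
ee_pos: [0.5549, -0.0634, 0.0815]
ee_rot: [-3.14, 0.005, 0.006]
ft_force: [0.2, -0.1, 0.6]
finger_gap: 0.0855
gripper_force: 0.0
```

Emit:
jog_arm([
  {"offset": [0,0,0],"twist": [0,0,0]},
  {"offset": [0,0,0],"twist": [0,0,0]},
  {"offset": [0,0,0],"twist": [0,0,0]},
  {"offset": [0,0,0],"twist": [0,0,0]},
  {"offset": [0,0,0],"twist": [0,0,0]},
  {"offset": [0,0,0],"twist": [0,0,0]},
], fingers=1, squeeze=25)

```text
t: 57.58
ee_pos: [0.5578, -0.0646, 0.0855]
ee_rot: [3.138, -0.001, 0.009]
ft_force: [-1.2, -6.5, 1.6]
finger_gap: 0.0111
gripper_force: 30.7
```

Emit:
jog_arm([
  {"offset": [0,0.02,0],"twist": [0,0,0]},
  {"offset": [0,0.05,0],"twist": [0,0,0]},
  {"offset": [0.001,0.08,0],"twist": [0,0,0]},
  {"offset": [0.001,0.11,0],"twist": [0,0,0]},
  {"offset": [0.002,0.14,0],"twist": [0,0,0]},
  {"offset": [0.002,0.17,0],"twist": [0,0,0]},
  {"offset": [0.003,0.2,0],"twist": [0,0,0]},
  {"offset": [0.003,0.23,0],"twist": [0,0,0]},
  {"offset": [0.004,0.26,0],"twist": [0,0,0]},
  {"offset": [0.004,0.285,0],"twist": [0,0,0]},
  {"offset": [0.005,0.297,0],"twist": [0,0,0]},
  {"offset": [0.005,0.3,0],"twist": [0,0,0]},
])

```text
t: 59.08
ee_pos: [0.5602, -0.2144, 0.0854]
ee_rot: [3.141, 0.002, 0.008]
ft_force: [-6.4, 1.2, 9.0]
finger_gap: 0.0113
gripper_force: 31.9
```

Emit:
jog_arm([
  {"offset": [0,0.002,0],"twist": [0,0,0]},
  {"offset": [0,0.004,0],"twist": [0,0,0]},
  {"offset": [0,0.006,0],"twist": [0,0,0]},
  {"offset": [0,0.008,0],"twist": [0,0,0]},
  {"offset": [0,0.008,0],"twist": [0,0,0]},
])

```text
t: 59.7
ee_pos: [0.5602, -0.2146, 0.0854]
ee_rot: [-3.136, 0.003, 0.008]
ft_force: [-7.0, 13.0, 13.4]
finger_gap: 0.0114
gripper_force: 32.6
```

Emit:
jog_arm([
  {"offset": [0,-0.007,0],"twist": [0,0,0]},
  {"offset": [0,-0.008,0],"twist": [0,0,0]},
])

```text
t: 59.95
ee_pos: [0.5602, -0.2139, 0.0854]
ee_rot: [3.141, 0.002, 0.008]
ft_force: [-5.2, -0.5, 9.5]
finger_gap: 0.0114
gripper_force: 31.7
```

Emit:
jog_arm([
  {"offset": [0,0,0],"twist": [0,0,0]},
  {"offset": [0,0,0],"twist": [0,0,0]},
  {"offset": [0,0,0],"twist": [0,0,0]},
  {"offset": [0,0,0],"twist": [0,0,0]},
  {"offset": [0,0,-0.08],"twist": [0,0,0]},
  {"offset": [0,0,-0.18],"twist": [0,0,0]},
  {"offset": [0,0,-0.26],"twist": [0,0,0]},
  {"offset": [0,-0.1,-0.26],"twist": [0,0,-0.1]},
  {"offset": [0,-0.22,-0.26],"twist": [0,0,-0.2]},
  {"offset": [0,-0.34,-0.26],"twist": [0,0,-0.3]},
  {"offset": [0,-0.46,-0.26],"twist": [0,0,-0.4]},
  {"offset": [0,-0.58,-0.26],"twist": [0,0,-0.5]},
], fingers=-1)

```text
t: 61.45
ee_pos: [0.5584, 0.0791, 0.2146]
ee_rot: [3.141, -0.0, 0.798]
ft_force: [0.6, -0.7, 0.1]
finger_gap: 0.0856
gripper_force: 0.0
```

Run:
```python
from h import *
state()
for n in("scene","top"):
    p=viewer.camera(n);C=cloud(p)
    if n=="scene": save(p,"s9")
    for r in viewer.outline_of(p,"dish")[:2]: print(n,r["position"],round(r["confidence"],2),np.median(C[r["region"]],0).round(3))
    print("dish",circ(near(C,.525,.39,.05,.034,.048)))
    print("fin",rect(near(C,.561,-.215,.04,.112,.145)))
    for nm,x,y in(("lotion",.61,.28),("can",.44,.28)): T=near(C,x,y,.05,.127,.145);print(nm,circ(T) if len(T) else 0,len(T))
    B=near(C,.425,-.351,.06,.15,.21);print("brush",B.mean(0).round(3) if len(B) else 0)
togo(.525,.39,.2)
```

```text
{'t': 61.45, 'ee_pos': [0.558, 0.079, 0.215], 'ee_rot': [3.141, -0.0, 0.798], 'ft_force': [0.573, -0.74, 0.09], 'finger_gap': 0.086, 'gripper_force': 0.0, 'joint_pos': [-0.06, 0.039, 1.775, 0.0, 1.327, 0.712]}
scene [380.5, 171.6] 0.59 [0.516 0.362 0.032]
dish (array([0.516 , 0.3627]), 20.1)
fin (array([ 0.5622, -0.2143]), array([50.8, 13. ]), 1.2)
lotion (array([0.6083, 0.2808]), 16.0) 107
can (array([0.4428, 0.2796]), 22.0) 142
brush [ 0.429 -0.354  0.182]
top [136.9, 223.9] 0.72 [0.538 0.369 0.019]
dish (array([0.5348, 0.3627]), 28.4)
fin (array([ 0.5615, -0.213 ]), array([49.6, 11.3]), 0.4)
lotion (array([0.6093, 0.2815]), 13.8) 107
can (array([0.4408, 0.2803]), 20.1) 220
brush [ 0.425 -0.349  0.19 ]
offset [ 0.3985 -0.4846  0.0286]
```

View pics/s9.png

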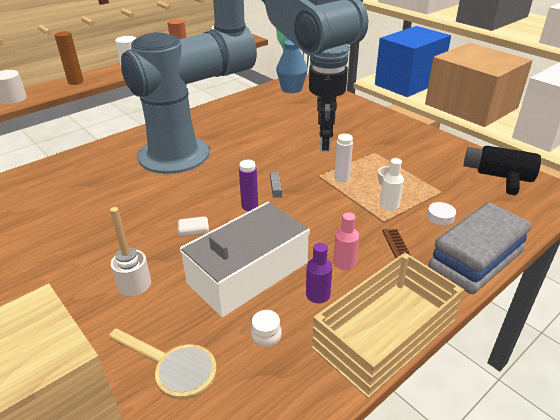

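The dish was knocked to (0.535, 0.363) but still stands upright on the board. The lid is shut, the brush is back in its holder, and the can and lotion are upright. I fetch the dish.

Emit:
jog_arm([
  {"offset": [0.08,-0.09,0],"twist": [0,0,-0.1]},
  {"offset": [0.16,-0.18,0],"twist": [0,0,-0.2]},
  {"offset": [0.24,-0.27,0],"twist": [0,0,-0.3]},
  {"offset": [0.31,-0.36,0],"twist": [0,0,-0.4]},
  {"offset": [0.36,-0.415,0],"twist": [0,0,-0.48]},
  {"offset": [0.374,-0.432,0.03],"twist": [0,0,-0.492]},
  {"offset": [0.374,-0.432,0.03],"twist": [0,0,-0.492]},
  {"offset": [0.374,-0.432,0.03],"twist": [0,0,-0.492]},
])

```text
t: 62.65
ee_pos: [0.5364, 0.3602, 0.199]
ee_rot: [-3.141, 0.001, 1.563]
ft_force: [-0.3, -0.0, 0.8]
finger_gap: 0.0857
gripper_force: 0.0
```

Run:
```python
from h import *
state()
for n in("top","wrist","scene"):
    p=viewer.camera(n);C=cloud(p)
    for r in viewer.outline_of(p,"dish")[:1]: print(n,round(r["confidence"],2),np.median(C[r["region"]],0).round(3))
    s=near(C,.535,.363,.045,.034,.048);print(len(s),circ(s) if len(s) else 0)
togo(.535,.363,-.013)
```

```text
{'t': 62.65, 'ee_pos': [0.536, 0.36, 0.199], 'ee_rot': [-3.141, 0.001, 1.563], 'ft_force': [-0.274, -0.042, 0.834], 'finger_gap': 0.086, 'gripper_force': 0.0, 'joint_pos': [0.416, 0.245, 1.576, -0.0, 1.322, 0.424]}
top 0.92 [0.539 0.368 0.02 ]
124 (array([0.5358, 0.3617]), 28.8)
wrist 0.85 [0.534 0.357 0.019]
646 (array([0.5342, 0.3603]), 28.6)
scene 0.64 [0.515 0.366 0.033]
56 (array([0.5272, 0.3598]), 29.9)
offset [ 0.0029 -0.0028  0.4259]
```

Emit:
jog_arm([
  {"offset": [0.002,-0.003,0.1],"twist": [0,0,0]},
  {"offset": [0.002,-0.003,0.2],"twist": [0,0,0]},
  {"offset": [0.002,-0.003,0.29],"twist": [0,0,0]},
  {"offset": [0.002,-0.003,0.35],"twist": [0,0,0]},
  {"offset": [0.002,-0.003,0.39],"twist": [0,0,0]},
  {"offset": [0.002,-0.003,0.415],"twist": [0,0,0]},
  {"offset": [0.002,-0.003,0.423],"twist": [0,0,0]},
  {"offset": [0.002,-0.003,0.423],"twist": [0,0,0]},
])

```text
t: 63.95
ee_pos: [0.5351, 0.3633, -0.0112]
ee_rot: [3.14, -0.001, 1.566]
ft_force: [0.4, -0.3, 0.2]
finger_gap: 0.0855
gripper_force: 0.0
```

Emit:
jog_arm([
  {"offset": [0,0,0],"twist": [0,0,0]},
  {"offset": [0,0,0],"twist": [0,0,0]},
  {"offset": [0,0,0],"twist": [0,0,0]},
  {"offset": [0,0,0],"twist": [0,0,0]},
  {"offset": [0,0,0],"twist": [0,0,0]},
], fingers=1, squeeze=25)

```text
t: 64.58
ee_pos: [0.5351, 0.3633, -0.0105]
ee_rot: [3.14, -0.001, 1.566]
ft_force: [-1.3, -0.8, 5.6]
finger_gap: 0.0558
gripper_force: 25.7
```

Emit:
jog_arm([
  {"offset": [0,0,-0.03],"twist": [0,0,0]},
  {"offset": [0,0,-0.1],"twist": [0,0,0]},
  {"offset": [0,0,-0.18],"twist": [0,0,0]},
  {"offset": [0,0,-0.26],"twist": [0,0,0]},
  {"offset": [0,0,-0.34],"twist": [0,0,0]},
  {"offset": [0,0,-0.41],"twist": [0,0,0]},
  {"offset": [-0.03,0.002,-0.44],"twist": [0,0,0]},
  {"offset": [-0.1,0.006,-0.44],"twist": [0,0,0]},
  {"offset": [-0.18,0.011,-0.44],"twist": [0,0,0]},
  {"offset": [-0.26,0.015,-0.44],"twist": [0,0,0]},
  {"offset": [-0.34,0.02,-0.44],"twist": [0,0,0]},
  {"offset": [-0.42,0.025,-0.44],"twist": [0,0,0]},
])

```text
t: 66.08
ee_pos: [0.545, 0.1507, 0.207]
ee_rot: [-3.14, 0.0, 1.566]
ft_force: [0.8, -0.1, 0.0]
finger_gap: 0.0559
gripper_force: 26.9
```

Emit:
jog_arm([
  {"offset": [-0.08,0.005,0],"twist": [0,0,0]},
  {"offset": [-0.16,0.01,0],"twist": [0,0,0]},
  {"offset": [-0.24,0.014,0],"twist": [0,0,0]},
  {"offset": [-0.32,0.019,0],"twist": [0,0,0]},
  {"offset": [-0.4,0.023,0],"twist": [0,0,0]},
  {"offset": [-0.46,0.027,0],"twist": [0,0,0]},
  {"offset": [-0.49,0.029,0],"twist": [0,0,0]},
  {"offset": [-0.497,0.029,0.03],"twist": [0,0,0]},
  {"offset": [-0.497,0.029,0.09],"twist": [0,0,0]},
  {"offset": [-0.497,0.029,0.15],"twist": [0,0,0]},
  {"offset": [-0.497,0.029,0.19],"twist": [0,0,0]},
  {"offset": [-0.497,0.029,0.21],"twist": [0,0,0]},
])

```text
t: 67.58
ee_pos: [0.5584, -0.0947, 0.1012]
ee_rot: [-3.139, -0.001, 1.567]
ft_force: [0.5, 0.1, -1.3]
finger_gap: 0.056
gripper_force: 26.9
```

Emit:
jog_arm([
  {"offset": [0,0,0.01],"twist": [0,0,0]},
  {"offset": [0,0,0.02],"twist": [0,0,0]},
  {"offset": [0,0,0.028],"twist": [0,0,0]},
  {"offset": [0,0,0.033],"twist": [0,0,0]},
  {"offset": [0,0,0.036],"twist": [0,0,0]},
  {"offset": [0,0,0.036],"twist": [0,0,0]},
  {"offset": [0,0,0.036],"twist": [0,0,0]},
])

```text
t: 68.45
ee_pos: [0.5594, -0.0957, 0.0852]
ee_rot: [3.141, 0.0, 1.566]
ft_force: [0.6, -0.2, -0.9]
finger_gap: 0.0563
gripper_force: 26.9
```

Emit:
jog_arm([
  {"offset": [0,0,0.001],"twist": [0,0,0]},
  {"offset": [0,0,0.002],"twist": [0,0,0]},
  {"offset": [0,0,0.003],"twist": [0,0,0]},
  {"offset": [0,0,0.004],"twist": [0,0,0]},
  {"offset": [0,0,0.004],"twist": [0,0,0]},
])

```text
t: 69.08
ee_pos: [0.5593, -0.0957, 0.0835]
ee_rot: [-3.142, 0.0, 1.566]
ft_force: [-2.7, 0.8, 4.3]
finger_gap: 0.0562
gripper_force: 27.1
```

Contact. I release, retreat and check.

Emit:
jog_arm([
  {"offset": [0,0,0],"twist": [0,0,0]},
  {"offset": [0,0,0],"twist": [0,0,0]},
  {"offset": [0,0,0],"twist": [0,0,0]},
  {"offset": [0,0,0],"twist": [0,0,0]},
  {"offset": [0,0,-0.05],"twist": [0,0,0]},
  {"offset": [0,0,-0.15],"twist": [0,0,0]},
  {"offset": [0,0,-0.25],"twist": [0,0,0]},
  {"offset": [0.1,0,-0.3],"twist": [0,0,0]},
  {"offset": [0.2,0,-0.3],"twist": [0,0,0]},
  {"offset": [0.3,0,-0.3],"twist": [0,0,0]},
  {"offset": [0.3,0,-0.3],"twist": [0,0,0]},
], fingers=-1)

```text
t: 70.45
ee_pos: [0.5596, 0.0571, 0.233]
ee_rot: [3.141, -0.0, 1.571]
ft_force: [-0.1, -0.4, 0.3]
finger_gap: 0.0854
gripper_force: 0.0
```

Run:
```python
from h import *
state()
for n in("scene","top"):
    p=viewer.camera(n);C=cloud(p)
    if n=="scene": save(p,"s10")
    print(n,"dish",circ(near(C,.559,-.096,.045,.126,.14)))
    print("fin",rect(near(C,.561,-.215,.04,.112,.145)))
    L=near(C,.56,-.143,.2,.097,.104);L=L[(abs(L[:,0]-.56)<.03)&(L[:,1]<.0)];print("lid y",np.percentile(L[:,1],[.5,99.5]).round(4))
    for nm,x,y in(("lotion",.61,.28),("can",.44,.28)): T=near(C,x,y,.05,.127,.145);print(nm,circ(T) if len(T) else 0,len(T))
```

```text
{'t': 70.45, 'ee_pos': [0.56, 0.057, 0.233], 'ee_rot': [3.141, -0.0, 1.571], 'ft_force': [-0.104, -0.352, 0.345], 'finger_gap': 0.085, 'gripper_force': 0.0, 'joint_pos': [-0.1, 0.02, 1.76, 0.0, 1.361, -0.1]}
scene dish (array([ 0.5609, -0.098 ]), 29.9)
fin (array([ 0.5619, -0.2138]), array([50.6, 13.3]), 0.9)
lid y [-0.2633 -0.0248]
lotion (array([0.6101, 0.281 ]), 14.4) 108
can (array([0.4407, 0.2799]), 20.8) 123
top dish (array([ 0.561 , -0.0975]), 28.8)
fin (array([ 0.5616, -0.2127]), array([50.4, 11.7]), 1.4)
lid y [-0.2624 -0.0244]
lotion (array([0.6093, 0.2813]), 14.5) 108
can (array([0.4409, 0.2798]), 20.7) 220
```

View pics/s10.png

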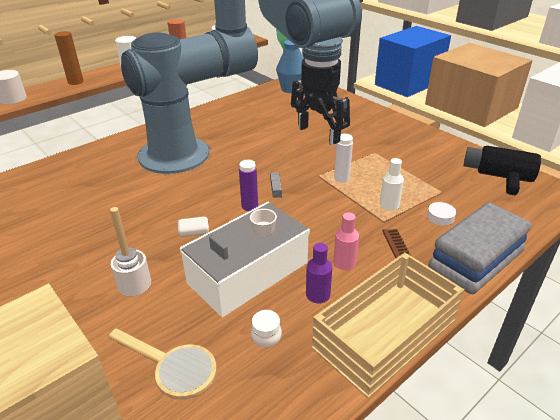

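Everything is in place: dish on the lid's +y half at (263,222), lid shut, brush in its holder at (120,240), can and lotion upright on the board, bystanders unmoved. I hand the job in.

```bash
python3 -c "
from workcell import robot;print(robot.finish_job())"
```

```text
the job is handed in; nothing more can be done
None
```

The job is handed in after about 70 s. The white lotion and silver can stand on the cork board, the box got three strokes to the floor, the brush is back in its holder, the lid is shut (possibly up to 1 mm ajar), and the pin dish is back on the lid's +y half after two failed grasps nudged it about 3 cm along the lid early on. I don't have the judge's result.

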